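Clamp the pressure plate in the quick-release hold-down

ROBOT

A 6-joint arm with a two-finger parallel gripper is mounted at the origin on a cart in front of the work surface, level with it; the furniture and walls round the work are solid. World frame = base frame: x ahead of the robot, y to its left, z up, the work surface at z = 0. Lengths are in mm, angles in rad, forces in N, time in s.
With the tool pointing down it reaches from about 375 to 925 mm from the base axis. Payload 5.7 kg.
Tool frame: the origin (TCP) lies midway between the tips of the shut fingers; the grasp point (between the pads) lies 19 mm behind it (pinch_z is the distance from the TCP to the grasp point, in mm); z points along the fingers, x is the direction in which the jaws open and shut, and the axes are right-handed (so a half turn about z gives the same grasp; the last joint's range is limited). The gripper opens to 88 mm and grips with 3 to 60 N. Pads are 20 mm wide; open, the fingers measure 115 mm over their backs; the gripper's body (75 mm by 178 mm) begins 61 mm behind the grasp point.
Start: joints at [1.216, 0.359, 1.51, -0, 1.272, -0.115], TCP at [142.499, 582.8, 222.623] pointing down, gripper open.
Joint ranges: [-2.97, 2.97], [-1.01, 2.36], [0.21, 2.38], [-0.96, 4.11], [0.2, 2.71], [-2.98, 2.98]. Speed limits (rad/s): [2.39, 2.39, 3.14, 3.14, 3.14, 3.14].

INTERFACE

Orientations are given as a unit quaternion [x, y, z, w].
In Python, from station import * gives the robot as it stands. The module is installed in compiled form; this text tells all that it offers.
- The arm moves only by the shell command python3 -m creep 'ROWS' [OPENING]. ROWS is JSON, a list of rows, each an object with "linear": the shift along the world's x, y, z in mm, a list of three; "turn": the turn about the world's z in degrees. In form: [{"linear": [x, y, z], "turn": turn}, ...]. A call has 1 to 5 rows; each row shifts and turns the pose as measured when the row begins; what a row does not reach is not made up. A row lasts 1/12 s, in which the tool goes at most 41.7 mm and 7.16 degrees, less where a joint would pass 70% of its speed; a pose out of reach is approached as far as the arm can. A call is refused whole if a number of a shift passes 41.7 or a number of a turn 7.16, either way. A call with a gripper value outside its range is refused whole. OPENING is the opening, from -1 (shut) to 1 (fully open), set as the call begins (- or left out, the last holds). The fingers move at their own pace and stop on an object; the grip force is fixed at half the most. Time passes only in rows, so rows that do not move let the fingers close. It gives the time, the measured TCP pose, the force and the opening at its end, in the units of the state.
- state(): the state, without advancing time (a new reading comes with each control period).
- capture(name): name is "scene" or "top" or "wrist"; returns a dict with "color" (420x560x3 uint8, red, green, blue), "depth" (420x560 float32, mm along the optical axis (not along the pixel's ray), 0 where there is no reading), "K" (3x3 intrinsics, pixels), "k1" (the pictures are not rectified: a ray, as slopes to the right and down, at radius r is drawn at 1 + k1 r^2 times it, then the intrinsics apply), "eye" and "attitude" of the camera in the world. Camera axes: x right, y down, z forward; pixel columns grow to the right and rows downward; lengths in mm; the calibration is good to about 2 mm. A picture is of the moment at which its call begins.
- sign_off(): hands the job in, once; it reports no verdict.
The state is a dict: "time_s": time; "joint_pos": joint angles; "joint_vel": joint speeds; "joint_torque": joint torques, N m; "ee_pos": TCP position; "tcp_rot": TCP orientation; "contact_force": force on the tool from outside, world axes, zero at the start; "wrist_torque": the same for the moment, N m; "opening": finger opening in mm.
Only numpy, scipy, OpenCV 4.12 (cv2) and the standard library are available. Lean on these libraries where they do the work, as an engineer would, in place of code of your own. Each camera call takes 0.05 s, during which the arm holds its last target.

TASK

Clamp the pressure plate in the quick-release fixture so that it can be scraped: slide it gently home against both locating pins, then set the hex nut so that the cam lever meets firm resistance about half-way through its swing, and close the lever fully. The plate must end up firmly held but not over-tightened, and the other things on the bench are to be left alone.

Things in the scene. Friction and masses are not known exactly. Their poses are not given: they have to be found in the camera images.
- plate_center (a point): Centre of the grey pressure plate, half-way up its rim: a loose steel disc, 136 mm diameter, 10 mm thick at the rim (bosses on top add 2 mm), 0.6 kg. It lies on two steel parallels on the fixture, its underside 27 mm above the bench, its rim partly under the raised nose of the clamp arm, 10 to 20 mm short of home. Slide it home by pushing its rim with 5 to 25 N.
- work_plate: The same pressure plate; origin at the centre of its underside, z up.
- seat (a point): Where the plate's centre is when its rim is home against both upright locating pins (10 mm diameter, 84 mm apart). 32 mm above the bench. Axes: x = the direction of pushing home (on towards the nut), y across, z up. The fixture's base plate below is 14 mm thick, 120 mm wide and ends 75 mm from here along -x.
- fixture: The quick-release hold-down, screwed to the bench: dark steel base plate 270 x 120 mm with cam-shaft housing, two pins and, beyond the nut, a round guide column up to 82 mm high. Origin on the bench under the draw stud, 110 mm from the seat along +x; axes as the seat's.
- clamp_arm: Steel clamp arm, 28 mm wide, sliding upright on the guide column; origin on the stud's axis, half-way up the arm. A pressure screw in its nose, 50 mm to -x of the stud, comes down on the plate's rim. Nut and lever both lower the arm, through stiff springs. How far the screw stands out differs each time by up to 2.8 mm either way and is not given.
- nut_top (a point): Centre of the top of the steel hex nut on the draw stud: 36 mm across flats; flats 25 mm high, below them a round spring cup (35 mm, 9 mm high), then the arm. The 15 mm stud stands 10 to 18 mm out of the top. Grip across two flats from above. At reading 0 two flats face the fixture's +y and -y, the others every 60 degrees. Sinks 12 mm as the lever closes.
- adjusting_nut (a joint): Angle of the nut, rad, growing clockwise from above (tightening); takes about 0.45 N m, stays where left, range -2.5 to 6. One rad lowers the arm 1.9 mm and the sine of the lever's bite angle by 0.16 (about 0.23 rad earlier). Starts 0.6 to 3.8 rad too loose; how much depends on the pressure screw and has to be felt. Turn it with the lever free of load.
- lever_pivot (a point): Fixed point on the axis of the cam lever, at the fixture's side (72 mm to -y of the stud), 26 mm above the bench; the axis is the fixture's y.
- lever_ball (a point): Centre of the black ball knob (26 mm diameter) on the cam lever, 80 mm from the pivot. It swings in the upright plane along the fixture's x: open (0), it stands above the pivot, leaning 20 degrees to -x; closing takes it over to +x and down, to 15 degrees above level. 30 mm are free on either side of it.
- cam_lever (a joint): Lever angle a, rad: 0 open, 1.65 closed on its stop. Lowers the arm 12 mm x sin(a). Free, it takes 1 to 3 N at the ball and stays. Past the bite (screw meets plate, angle b) the ball resists with about 75 N x (sin a - sin b) x cos a more; from 1.57 on it locks itself. Right: b = 0.75 to 0.90, clamping with 100 to 150 N. b under 0.6 over-tightens (never above 230 N).
- gauge: Folded feeler gauge, 98 x 22 x 8 mm, lying on the bench nearer the robot; leave it alone.
- scraper_tool: Gasket scraper with navy handle, 255 mm long, lying beyond the fixture; leave it alone.
- pin_1: Hollow piston pin, 18 mm diameter, 46 mm tall, standing on the bench; leave it alone.
- spring_1: Valve spring, 28 mm diameter, 42 mm tall, standing on the bench; leave it alone.

How it is judged:
By the outcome, as a careful person would: the job done as asked, in the order asked, and still so for the second after the job is handed in, with the robot touching nothing.
It also fails if it takes over 72 s, if anything falls off the work surface, if the arm or the gripper's body presses on something with over 40 N, if the wrist force passes 120 N, or if a joint passes its speed limit or range.

## Working session

There is one attempt and no reset: what is moved stays moved. The work goes in short steps, Python scripts to look and compute and a shell command to move; the robot and the scene stay as the last step left them, time stands still between calls to the robot, and variables do not carry over. Pictures are saved under pics/ and viewed, and the job is handed in when it is done.

```bash
mkdir -p pics; ls
python3 - <<'E'
from station import *
import cv2,numpy as np
s=state();print(s)
for n in ("scene","top","wrist"):
    c=capture(n);cv2.imwrite(f"pics/{n}0.png",c["color"][:,:,::-1]);np.savez(f"{n}0.npz",**c)
    print(n,c["K"].tolist(),c["k1"],c["eye"],c["attitude"])
E
```

```text
pics
{'time_s': 0.0, 'joint_pos': array([ 1.21587888e+00,  3.59490768e-01,  1.51141813e+00, -2.26721687e-05,
        1.27251292e+00, -1.15108532e-01]), 'joint_vel': array([-0.00057333, -0.00189821, -0.00057896, -0.00032027, -0.00044889,
       -0.00023464]), 'joint_torque': array([ 2.27145712e-03, -5.15403020e+01, -2.70718431e+01,  6.76578912e-02,
        3.49246420e-02, -1.12680377e-04]), 'ee_pos': array([142.28890801, 582.17257502, 221.82352467]), 'tcp_rot': array([ 7.86609651e-01,  6.17449933e-01, -7.73853497e-04,  4.87573155e-04]), 'contact_force': array([-0.617479  ,  0.17918976, -0.46660003]), 'wrist_torque': array([0.03213706, 0.01821281, 0.05365961]), 'opening': 87.47535418737161}
scene [[528.1301718828997, 0.0, 277.25847434776557], [0.0, 528.1301718828997, 205.61840296315523], [0.0, 0.0, 1.0]] -0.11495317317835384 [  70.10170421 -911.88042762  534.3446729 ] [ 0.81086926 -0.2404425   0.14338073 -0.51392647]
top [[516.0273935837454, 0.0, 287.1466290495375], [0.0, 516.0273935837454, 210.85578090039817], [0.0, 0.0, 1.0]] -0.11539489618188407 [ 492.82779914 -129.25244977 1020.57541595] [-0.69535979  0.716147   -0.03236749  0.05060231]
wrist [[333.51727552427883, 0.0, 277.8296060919552], [0.0, 333.51727552427883, 211.2308810754403], [0.0, 0.0, 1.0]] -0.07388911165396878 [ 67.27564946 600.66464412 383.69861258] [0.77856306 0.61138752 0.08709625 0.11162036]
```

View pics/scene0.png

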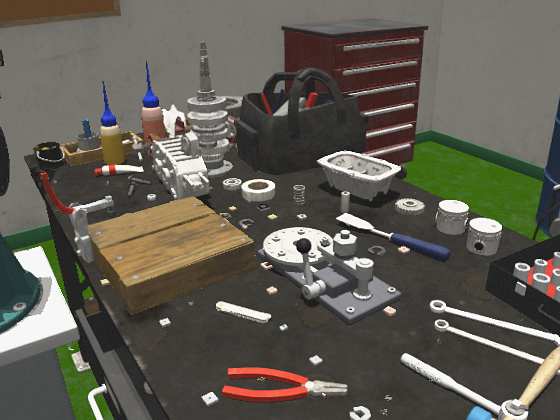

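View pics/top0.png

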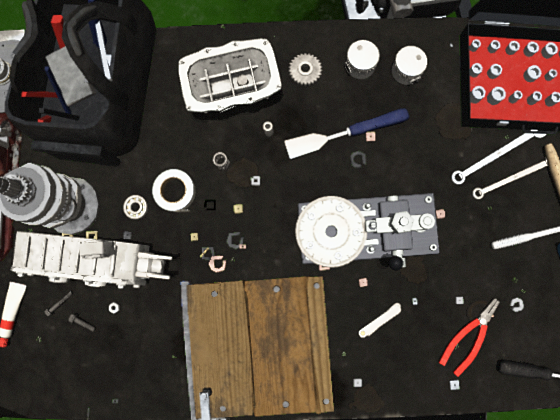

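View pics/wrist0.png

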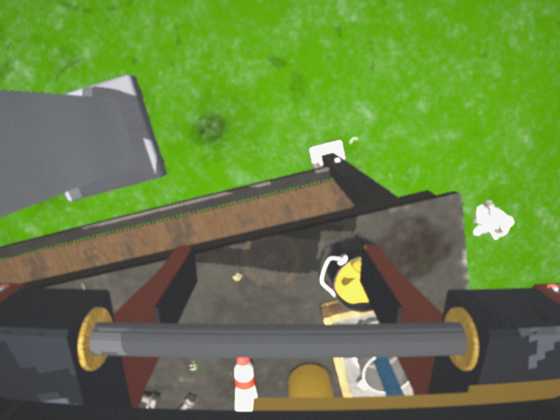

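The top view shows the plate near pixel (331,231), the nut near (401,222) and the lever ball near (396,262). I'll set up deprojection next and zoom in.

```bash
cat > h.py <<'E'
import numpy as np,cv2
from scipy.spatial.transform import Rotation as R
def load(n): return dict(np.load(n))
def cloud(c):
    K=c["K"];k1=float(c["k1"]);h,w=c["depth"].shape
    u,v=np.meshgrid(np.arange(w),np.arange(h))
    p=cv2.undistortPoints(np.stack([u.ravel(),v.ravel()],1).astype(float)[:,None],K,np.array([k1,0,0,0]))[:,0]
    d=c["depth"].ravel().astype(float)
    P=np.c_[p*d[:,None],d]
    W=R.from_quat(c["attitude"]).apply(P)+c["eye"]; W[d==0]=np.nan
    return W.reshape(h,w,3)
def proj(c,P):
    P=np.atleast_2d(P);q=R.from_quat(c["attitude"]).inv().apply(P-c["eye"])
    return cv2.projectPoints(q[:,None],np.zeros(3),np.zeros(3),c["K"],np.array([float(c["k1"]),0,0,0]))[0][:,0]
def raypt(c,uv,z):
    p=cv2.undistortPoints(np.array([[uv]],float),c["K"],np.array([float(c["k1"]),0,0,0]))[0,0]
    d=R.from_quat(c["attitude"]).apply([p[0],p[1],1]);return c["eye"]+d*(z-c["eye"][2])/d[2]
E
python3 - <<'E'
from h import *
for n,(a,b,x,y),f in (("top",(170,290,285,445),5),("scene",(215,325,245,410),4.8)):
    c=load(n+"0.npz");W=cloud(c)
    im=cv2.resize(c["color"][a:b,x:y,::-1],None,fx=f,fy=f,interpolation=cv2.INTER_CUBIC);cv2.imwrite(f"pics/{n}0z.png",im)
c=load("top0.npz");W=cloud(c)
for u,v in ((331,231),(401,222),(430,222),(396,262),(316,250),(345,200),(380,320),(250,310),(330,330),(436,250)): print(u,v,W[v,u].round(1))
E
```

```text
331 231 [ 569.7 -189.5   13.6]
401 222 [ 573.9 -307.3  115.8]
430 222 [ 575.1 -367.1   83.2]
396 262 [ 504.1 -295.5  113. ]
316 250 [ 532.7 -158.3   35.3]
345 200 [ 627.1 -217.4   34.8]
380 320 [ 394.3 -278.7    7.7]
250 310 [424.3 -32.1  58. ]
330 330 [ 377.5 -181.5    1.5]
436 250 [ 526.  -393.2   14.4]
```

View pics/top0z.png

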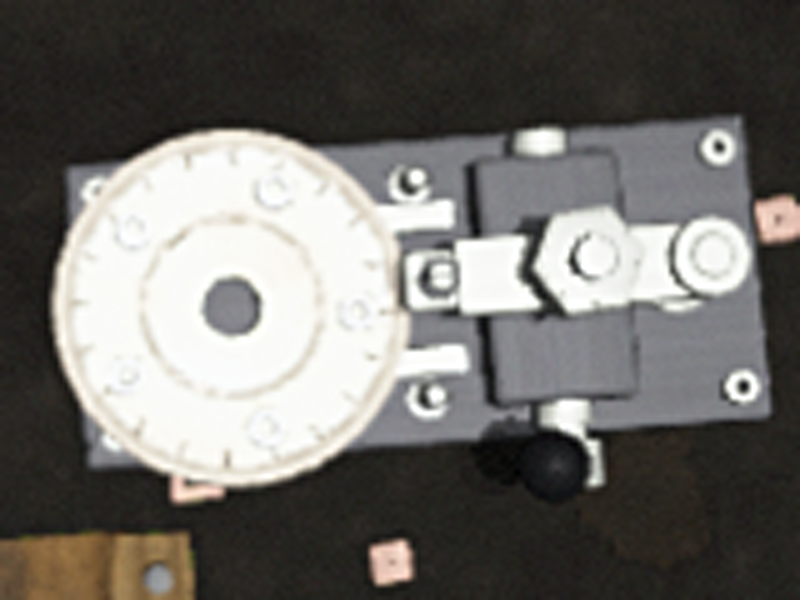

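View pics/scene0z.png

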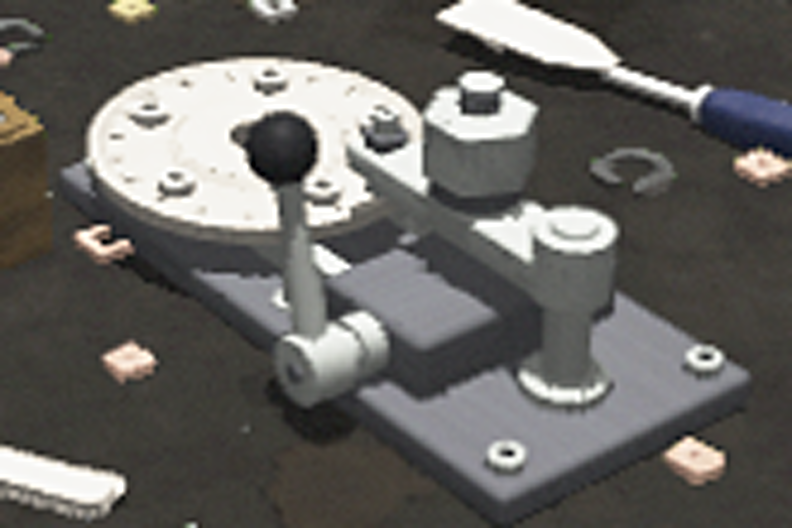

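Run:
```python
from h import *
c=load("top0.npz");W=cloud(c)
def reg(zlo,zhi,box):
    x0,x1,y0,y1=box
    m=(W[...,2]>zlo)&(W[...,2]<zhi)&(W[...,0]>x0)&(W[...,0]<x1)&(W[...,1]>y0)&(W[...,1]<y1);return m
# base plate
m=reg(9,19,(480,680,-420,-100));print(m.sum())
m=cv2.morphologyEx(m.astype(np.uint8),cv2.MORPH_OPEN,np.ones((3,3)))>0
P=W[m];r=cv2.minAreaRect(P[:,:2].astype(np.float32));print("base",r,cv2.boxPoints(r).round(1).tolist(),P[:,2].mean())
m=reg(31,44,(480,680,-262,-110));P=W[m]
m2=cv2.morphologyEx(m.astype(np.uint8),cv2.MORPH_OPEN,np.ones((5,5)))
pts=W[m2>0];h=cv2.convexHull(pts[:,:2].astype(np.float32));print("plate",cv2.minEnclosingCircle(h), np.median(pts[:,2]))
# nut top
m=reg(90,130,(540,610,-340,-270));P=W[m];print("z hist",np.histogram(P[:,2],bins=20));
zt=P[:,2]
for lo,hi in((90,103),(103,110),(110,130)):
    q=P[(zt>lo)&(zt<hi)]
    if len(q)>5: print(lo,hi,len(q),q.mean(0).round(1),cv2.minEnclosingCircle(cv2.convexHull(q[:,:2].astype(np.float32))))
# ball
m=reg(85,125,(480,530,-330,-260));P=W[m];print("ball",P.mean(0),P[:,2].max(),cv2.minEnclosingCircle(cv2.convexHull(P[:,:2].astype(np.float32))))
# pins, column
ctr=lambda u,v,z: raypt(c,(285+u/5-.4,170+v/5-.4),z).round(1)
for u,v in((408,182),(432,398)):
    uu=int(285+u/5);vv=int(170+v/5);print(W[vv-1:vv+2,uu-1:uu+2,2].round(0).tolist()); print(ctr(u,v,45),ctr(u,v,40))
print("col",ctr(711,256,82),"stud",ctr(597,256,116), "base corners",[ctr(*p,14) for p in((66,166),(741,117),(771,415),(90,468))])
for nm,(u,v) in dict(nose=(440,278),armA=(500,275),col=(711,256)).items():
    print(nm,W[int(170+v/5),int(285+u/5)])
```

```text
2409
base ((574.3250732421875, -263.0380859375), (120.56745147705078, 269.20074462890625), 2.3974390029907227) [[508.5, -131.10000610351562], [519.7000122070312, -400.0], [640.2000122070312, -395.0], [628.9000244140625, -126.0]] 13.866733035516388
plate ((569.0734252929688, -188.04627990722656), 67.90499877929688) 35.189257601929285
z hist (array([ 7,  2,  7,  3,  1,  9, 11, 30, 64, 80, 72, 23,  6,  4,  7,  9, 24,
       19,  6,  2]), array([ 90.53634885,  91.94171246,  93.34707608,  94.7524397 ,
        96.15780332,  97.56316693,  98.96853055, 100.37389417,
       101.77925778, 103.1846214 , 104.58998502, 105.99534864,
       107.40071225, 108.80607587, 110.21143949, 111.6168031 ,
       113.02216672, 114.42753034, 115.83289396, 117.23825757,
       118.64362119]))
90 103 122 [ 575.  -307.6  100.1] ((576.1299438476562, -312.3962097167969), 20.764013290405273)
103 110 196 [ 575.9 -312.6  104.9] ((576.398193359375, -312.4325256347656), 19.432682037353516)
110 130 68 [ 576.6 -312.5  114.1] ((579.1561279296875, -313.2613220214844), 10.415825843811035)
ball [ 503.07749798 -294.87220114  112.09978497] 119.05739615908328 ((503.24810791015625, -296.046142578125), 13.117722511291504)
[[33.0, 38.0, 40.0], [34.0, 34.0, 41.0], [27.0, 35.0, 36.0]]
[ 612.9 -256.4   45. ] [ 613.5 -257.    40. ]
[[35.0, 37.0, 40.0], [33.0, 37.0, 36.0], [34.0, 40.0, 34.0]]
[ 530.6 -261.8   45. ] [ 530.8 -262.5   40. ]
col [ 577.6 -361.6   82. ] stud [ 575.9 -312.7  116. ] base corners [array([ 627.3, -126.3,   14. ]), array([ 638.5, -393.7,   14. ]), array([ 520.7, -398.6,   14. ]), array([ 508.7, -132.1,   14. ])]
nose [ 573.57625708 -263.22623968   76.11993176]
armA [ 573.16919322 -285.86598233   72.7258064 ]
col [ 577.21965743 -361.80665481   82.51143384]
```

```bash
cat >> h.py <<'E'
f=np.array([0.0418,-0.9991,0]);yh=np.array([0.9991,0.0418,0]);stud=np.array([576.3,-312.7,0])
def fx(x,y,z): return stud+f*x+yh*y+np.array([0,0,z])
def tofx(P): d=np.asarray(P)-stud; return np.array([d@f,d@yh,d[2]])
E
python3 - <<'E'
from h import *
for n,(a,b,x,y),s in (("top",(170,290,285,445),5),("scene",(215,325,245,410),4.8)):
    c=load(n+"0.npz");im=cv2.resize(c["color"][a:b,x:y,::-1],None,fx=s,fy=s,interpolation=cv2.INTER_CUBIC)
    def mk(P,col):
        for q in proj(c,P): cv2.drawMarker(im,(int((q[0]-x+.5)*s),int((q[1]-a+.5)*s)),col,cv2.MARKER_CROSS,14,2)
    mk(fx(-27.4,-72,101.2),(0,0,255)); mk(fx(0,-72,26),(255,0,0));mk(fx(0,0,105),(0,200,0));mk(fx(49,0,82),(0,200,0))
    mk(fx(-185,60,14),(255,0,255));mk(fx(85,60,14),(255,0,255));mk(fx(85,-60,14),(255,0,255));mk(fx(-185,-60,14),(255,0,255))
    mk(fx(-126,-2,37),(0,165,255)); mk(fx(-50,0,76),(255,255,0))
    mk([fx(-126,-2,37)+68*np.array([np.cos(t),np.sin(t),0]) for t in np.arange(0,6.28,.785)],(0,165,255))
    cv2.imwrite(f"pics/{n}0m.png",im)
E
```

```text
(no output)
```

View pics/top0m.png

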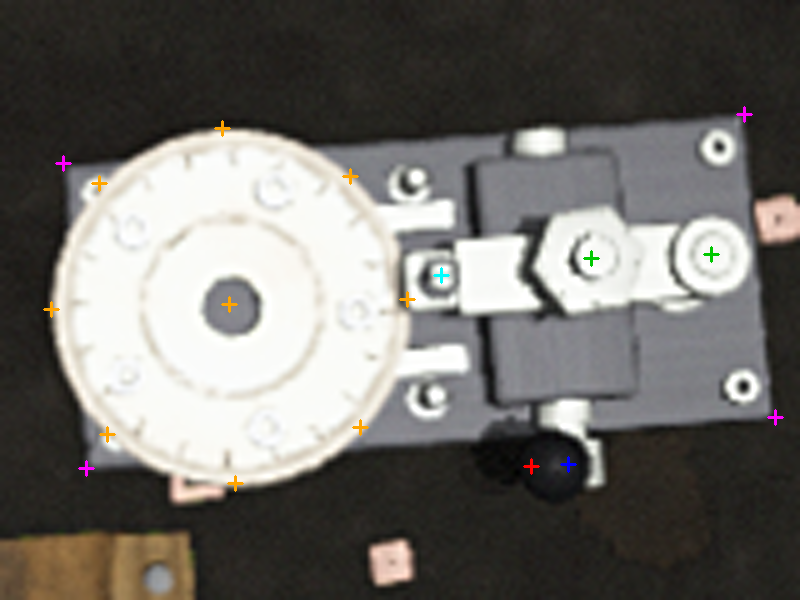

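View pics/scene0m.png

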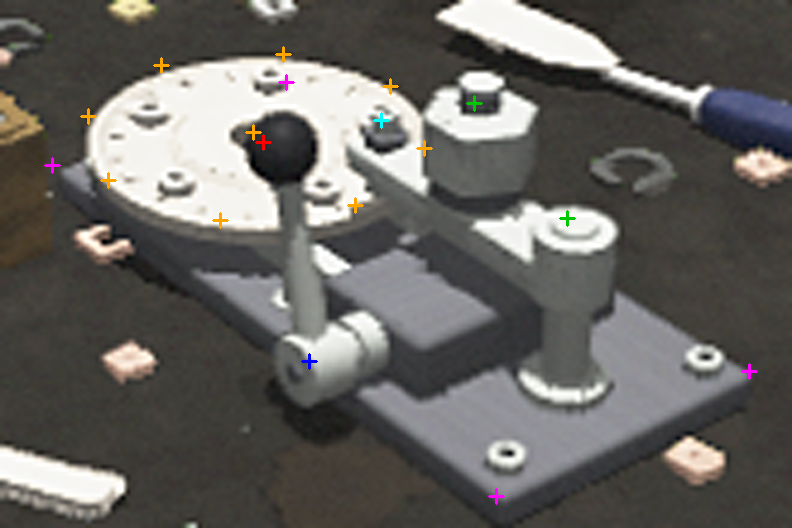

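Run:
```python
from h import *
a=np.array([142,582.]);b=np.array([568,-108.]);d=(b-a)/np.linalg.norm(b-a)
for n in("scene","top"):
    c=load(n+"0.npz");W=cloud(c).reshape(-1,3);W=W[~np.isnan(W[:,0])]
    t=(W[:,:2]-a)@d;s=(W[:,:2]-a)@np.array([-d[1],d[0]])
    for lo in range(-100,900,100):
        m=(t>lo)&(t<lo+100)&(abs(s)<140)
        if m.sum(): 
            i=np.argsort(W[m][:,2])[-5:];print(n,lo,W[m][i[0]].round(0),W[m][i[-1]].round(0))
c=load("top0.npz");print(tofx(raypt(c,(285+553/5-.5,170+466/5-.5),103)))
W=cloud(c);m=(W[...,2]>50)&(W[...,2]<70)&(W[...,0]<520)&(W[...,0]>300)&(W[...,1]<50);P=W[m];print("block",P.min(0),P.max(0))
```

```text
scene -100 [189. 640. 338.] [191. 645. 343.]
scene 0 [262. 611.  59.] [259. 611.  60.]
scene 100 [239. 435.   2.] [248. 427.   3.]
scene 200 [372. 465.  20.] [376. 467.  24.]
scene 300 [407. 327.  21.] [407. 319.  24.]
scene 400 [503. 248. 102.] [491. 263. 103.]
scene 500 [529. 221. 135.] [529. 219. 141.]
scene 600 [524. 107.  67.] [525. 113.  70.]
scene 700 [ 456. -164.   64.] [462. -93.  65.]
scene 800 [ 469. -171.   63.] [ 449. -173.   64.]
top 100 [354. 481.  18.] [357. 481.  22.]
top 200 [363. 477.  22.] [375. 466.  24.]
top 300 [415. 320.  22.] [413. 329.  24.]
top 400 [508. 249. 104.] [488. 260. 105.]
top 500 [528. 222. 132.] [528. 222. 137.]
top 600 [365. -19.  67.] [528. 114.  69.]
top 700 [ 438. -160.   66.] [ 457. -149.   67.]
top 800 [ 461. -168.   64.] [ 476. -165.   66.]
[-20.09000057 -72.46045098 103.        ]
block [ 300.00206377 -176.32618287   50.18390425] [484.1846359   49.92654187  69.18756907]
```

```bash
for i in 1; do python3 -m creep '[{"linear":[21,-35,0],"turn":-5},{"linear":[21,-35,0],"turn":-5},{"linear":[21,-35,0],"turn":-5},{"linear":[21,-35,0],"turn":-5},{"linear":[21,-35,0],"turn":-5}]' 1; done
python3 -m creep '[{"linear":[21,-35,0],"turn":-5},{"linear":[21,-35,0],"turn":-5},{"linear":[21,-35,0],"turn":-5},{"linear":[21,-35,0],"turn":-5},{"linear":[21,-35,0],"turn":-5}]'
python3 -m creep '[{"linear":[21,-35,0],"turn":-5},{"linear":[21,-35,0],"turn":-5},{"linear":[21,-35,0],"turn":-5},{"linear":[21,-35,0],"turn":-5},{"linear":[21,-35,0],"turn":-4}]'
```

```text
time_s: 0.57
ee_pos: [245.7, 408.4, 220.2]
tcp_rot: [0.903, 0.43, 0.0, -0.001]
contact_force: [0.4, -0.2, -0.2]
opening: 88.1
time_s: 0.98
ee_pos: [350.1, 227.9, 219.9]
tcp_rot: [0.977, 0.215, 0.001, -0.001]
contact_force: [0.3, 0.8, -0.2]
opening: 87.9
time_s: 1.4
ee_pos: [454.6, 47.4, 220.2]
tcp_rot: [1.0, -0.005, 0.001, -0.001]
contact_force: [1.2, 0.6, 0.6]
opening: 87.5
```

```bash
python3 -m creep '[{"linear":[25,-32,0],"turn":1},{"linear":[25,-32,0],"turn":1},{"linear":[25,-32,0],"turn":1},{"linear":[25,-32,-5],"turn":0},{"linear":[12,-20,-20],"turn":0}]'
python3 -m creep '[{"linear":[0,0,-35],"turn":0},{"linear":[0,0,-35],"turn":0},{"linear":[0,0,-30],"turn":0},{"linear":[0,0,-15],"turn":0},{"linear":[0,0,0],"turn":0}]'
python3 - <<'E'
from h import *
from station import *
s=state();print(s["ee_pos"],tofx(s["ee_pos"]),R.from_quat(s["tcp_rot"]).as_euler('zyx',degrees=True),s["contact_force"])
c=capture("wrist");np.savez("w1.npz",**c);cv2.imwrite("pics/w1.png",c["color"][:,:,::-1])
E
```

```text
time_s: 1.82
ee_pos: [571.4, -110.8, 197.9]
tcp_rot: [1.0, 0.018, 0.005, 0.0]
contact_force: [1.1, 0.3, -0.1]
opening: 88.0
time_s: 2.23
ee_pos: [575.3, -119.4, 75.6]
tcp_rot: [1.0, 0.014, 0.007, 0.002]
contact_force: [0.1, 0.4, 0.3]
opening: 88.0
[ 575.2685004  -119.36604245   75.62245979] [-193.20307367    7.05078817   75.62245979] [ -1.61187595   0.76869487 179.82148317] [0.0933123  0.40722951 0.28607156]
```

View pics/w1.png

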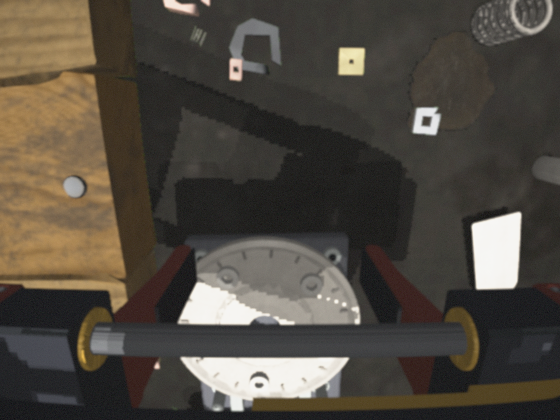

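```bash
python3 -m creep '[{"linear":[-8,12,0],"turn":0.8},{"linear":[0,0,0],"turn":0}]'
python3 -m creep '[{"linear":[0,0,-25],"turn":0},{"linear":[0,0,-15],"turn":0},{"linear":[0,0,-5],"turn":0},{"linear":[0,0,0],"turn":0}]'
python3 - <<'E'
from h import *
from station import *
s=state();print(s["ee_pos"],tofx(s["ee_pos"]),R.from_quat(s["tcp_rot"]).as_matrix()[:,0],s["contact_force"],s["time_s"])
E
```

```text
time_s: 2.45
ee_pos: [567.9, -107.5, 77.6]
tcp_rot: [1.0, 0.021, 0.007, 0.002]
contact_force: [-0.8, 0.4, 0.1]
opening: 87.7
time_s: 2.78
ee_pos: [574.5, -109.3, 38.6]
tcp_rot: [1.0, 0.022, 0.013, 0.004]
contact_force: [-1.4, -0.8, 0.4]
opening: 88.3
[ 574.47171019 -109.26588729   38.56735215] [-203.32744453    6.67690156   38.56735215] [0.99869313 0.04353244 0.02677625] [-1.38891842 -0.79214283  0.41566278] 2.7833
```

```bash
cat > st.py <<'E'
from h import *
from station import *
s=state();m=R.from_quat(s["tcp_rot"]).as_matrix()
print("t",round(s["time_s"],2),"ee",s["ee_pos"].round(1),"fx",tofx(s["ee_pos"]).round(1),"yaw",np.degrees(np.arctan2(m[1,0],m[0,0])).round(2),"zax",m[:,2].round(4),"q",s["joint_pos"].round(3))
F=s["contact_force"];print("F",F.round(1),"Ffx",round(F@f,1),round(F@yh,1),"T",s["wrist_torque"].round(2),"op",round(s["opening"],1),"qd",s["joint_vel"].round(3))
E
python3 st.py; python3 -m creep '[{"linear":[0,0,0],"turn":0},{"linear":[0,0,0],"turn":0}]'; python3 st.py;python3 -m creep '[{"linear":[-7,0,-5],"turn":0},{"linear":[0,0,0],"turn":0}]'; python3 st.py
```

```text
t 2.78 ee [ 574.5 -109.3   38.6] fx [-203.3    6.7   38.6] yaw 2.5 zax [ 0.0271 -0.0077 -0.9996] q [-3.070e-01  5.450e-01  1.743e+00  1.000e-03  8.260e-01 -3.510e-01]
F [-1.4 -0.8  0.4] Ffx 0.7 -1.4 T [-0.01  0.04  0.04] op 88.3 qd [-0.001 -0.016 -0.021 -0.     0.012 -0.002]
time_s: 2.95
ee_pos: [576.3, -109.9, 40.8]
tcp_rot: [1.0, 0.022, 0.015, 0.005]
contact_force: [-0.0, -0.4, 0.5]
opening: 88.0
t 2.95 ee [ 576.3 -109.9   40.8] fx [-202.6    8.4   40.8] yaw 2.5 zax [ 0.0301 -0.0087 -0.9995] q [-3.07e-01  5.42e-01  1.74e+00  1.00e-03  8.28e-01 -3.51e-01]
F [-0.  -0.4  0.5] Ffx 0.4 -0.0 T [-0.07  0.08  0.07] op 88.0 qd [ 0.    -0.016 -0.018 -0.002  0.011 -0.002]
time_s: 3.12
ee_pos: [570.5, -110.5, 37.5]
tcp_rot: [1.0, 0.022, 0.017, 0.005]
contact_force: [-1.0, 0.3, 0.3]
opening: 88.0
t 3.12 ee [ 570.5 -110.5   37.5] fx [-202.2    2.6   37.5] yaw 2.51 zax [ 0.0336 -0.0099 -0.9994] q [-3.110e-01  5.400e-01  1.758e+00  1.000e-03  8.090e-01 -3.550e-01]
F [-1.   0.3  0.3] Ffx -0.4 -1.0 T [-0.09  0.09  0.  ] op 88.0 qd [ 0.004 -0.02  -0.052  0.003  0.011  0.006]
```

```bash
python3 -m creep '[{"linear":[0,0,0],"turn":0},{"linear":[0,0,0],"turn":0},{"linear":[0,0,0],"turn":0},{"linear":[0,0,0],"turn":0}]'; python3 st.py;python3 -m creep '[{"linear":[-5,1,10],"turn":0},{"linear":[-5,1,10],"turn":0},{"linear":[-1,0,10],"turn":0},{"linear":[-1,0,10],"turn":0}]'; python3 st.py
python3 -m creep '[{"linear":[0,0,20],"turn":0},{"linear":[0,0,20],"turn":0},{"linear":[0,0,20],"turn":0},{"linear":[0,0,20],"turn":0},{"linear":[0,0,20],"turn":0}]'; python3 st.py
```

```text
time_s: 3.45
ee_pos: [570.6, -110.9, 38.7]
tcp_rot: [1.0, 0.022, 0.017, 0.006]
contact_force: [-0.7, -0.1, -0.1]
opening: 87.7
t 3.45 ee [ 570.6 -110.9   38.7] fx [-201.9    2.7   38.7] yaw 2.49 zax [ 0.0352 -0.0105 -0.9993] q [-3.110e-01  5.380e-01  1.758e+00  1.000e-03  8.090e-01 -3.550e-01]
F [-0.7 -0.1 -0.1] Ffx 0.1 -0.7 T [-0.05  0.04 -0.07] op 87.7 qd [ 0.001 -0.002  0.     0.002 -0.     0.001]
time_s: 3.78
ee_pos: [555.9, -108.1, 80.1]
tcp_rot: [1.0, 0.022, 0.015, 0.005]
contact_force: [-0.5, 0.2, -0.1]
opening: 87.4
t 3.78 ee [ 555.9 -108.1   80.1] fx [-205.3  -11.8   80.1] yaw 2.49 zax [ 0.0311 -0.0091 -0.9995] q [-3.150e-01  4.630e-01  1.759e+00  1.000e-03  8.870e-01 -3.590e-01]
F [-0.5  0.2 -0.1] Ffx -0.2 -0.4 T [-0.05  0.12 -0.04] op 87.4 qd [-0.006 -0.216 -0.061 -0.002  0.28  -0.008]
time_s: 4.2
ee_pos: [552.9, -107.3, 188.3]
tcp_rot: [1.0, 0.022, 0.015, 0.005]
contact_force: [0.3, 0.3, 0.4]
opening: 87.6
t 4.2 ee [ 552.9 -107.3  188.3] fx [-206.2  -14.8  188.3] yaw 2.49 zax [ 0.0301 -0.0088 -0.9995] q [-3.150e-01  3.240e-01  1.659e+00  1.000e-03  1.128e+00 -3.590e-01]
F [0.3 0.3 0.4] Ffx -0.3 0.3 T [-0.08  0.1   0.02] op 87.6 qd [ 0.001 -0.305 -0.291  0.     0.584 -0.   ]
```

```bash
python3 -m creep '[{"linear":[0,0,0],"turn":0},{"linear":[0,0,0],"turn":0},{"linear":[0,0,0],"turn":0}]'; python3 st.py;python3 -m creep '[{"linear":[1,0,-15],"turn":0},{"linear":[1,0,-15],"turn":0},{"linear":[1,0,-15],"turn":0},{"linear":[1,0,-15],"turn":0},{"linear":[1,0,-15],"turn":0}]'; python3 st.py
```

```text
time_s: 4.45
ee_pos: [556.0, -108.3, 196.0]
tcp_rot: [1.0, 0.022, 0.021, 0.007]
contact_force: [-0.1, 0.1, -0.9]
opening: 87.6
t 4.45 ee [ 556.  -108.3  196. ] fx [-205.1  -11.7  196. ] yaw 2.5 zax [ 0.0421 -0.0127 -0.999 ] q [-3.150e-01  3.140e-01  1.653e+00  1.000e-03  1.131e+00 -3.590e-01]
F [-0.1  0.1 -0.9] Ffx -0.1 -0.1 T [-0.11  0.08 -0.06] op 87.6 qd [ 0.001 -0.011  0.013 -0.001  0.001  0.001]
time_s: 4.87
ee_pos: [560.6, -108.2, 118.5]
tcp_rot: [0.999, 0.022, 0.022, 0.007]
contact_force: [-0.7, 0.0, -0.1]
opening: 88.0
t 4.87 ee [ 560.6 -108.2  118.5] fx [-205.    -7.1  118.5] yaw 2.5 zax [ 0.0443 -0.0134 -0.9989] q [-3.120e-01  4.100e-01  1.728e+00  1.000e-03  9.570e-01 -3.560e-01]
F [-0.7  0.  -0.1] Ffx -0.1 -0.7 T [-0.04  0.07 -0.01] op 88.0 qd [ 0.009  0.269  0.172 -0.002 -0.42   0.006]
```

```bash
python3 -m creep '[{"linear":[0,0,0],"turn":0},{"linear":[0,0,0],"turn":0},{"linear":[0,0,0],"turn":0}]'; python3 st.py;python3 -m creep '[{"linear":[0,0,35],"turn":0},{"linear":[0,0,28],"turn":0},{"linear":[0,0,20],"turn":0},{"linear":[0,0,12],"turn":0},{"linear":[0,0,6],"turn":0}]'; python3 st.py;python3 -m creep '[{"linear":[0,0,3],"turn":0},{"linear":[0,0,0],"turn":0},{"linear":[0,0,0],"turn":0}]'; python3 st.py
```

```text
time_s: 5.12
ee_pos: [555.9, -106.7, 112.8]
tcp_rot: [1.0, 0.022, 0.016, 0.005]
contact_force: [-0.5, -0.2, -0.8]
opening: 88.0
t 5.12 ee [ 555.9 -106.7  112.8] fx [-206.7  -11.8  112.8] yaw 2.49 zax [ 0.0328 -0.0098 -0.9994] q [-3.120e-01  4.170e-01  1.734e+00  1.000e-03  9.570e-01 -3.560e-01]
F [-0.5 -0.2 -0.8] Ffx 0.2 -0.5 T [-0.05  0.07  0.04] op 88.0 qd [-0.     0.003 -0.003  0.003  0.004  0.001]
time_s: 5.53
ee_pos: [553.4, -106.0, 218.1]
tcp_rot: [1.0, 0.022, 0.014, 0.005]
contact_force: [0.5, -0.1, -1.1]
opening: 87.3
t 5.53 ee [ 553.4 -106.   218.1] fx [-207.5  -14.2  218.1] yaw 2.48 zax [ 0.0285 -0.0084 -0.9996] q [-3.120e-01  2.950e-01  1.620e+00  1.000e-03  1.197e+00 -3.560e-01]
F [ 0.5 -0.1 -1.1] Ffx 0.1 0.5 T [-0.1   0.08 -0.04] op 87.3 qd [ 0.001 -0.093 -0.107  0.     0.173  0.002]
time_s: 5.78
ee_pos: [554.6, -106.4, 224.1]
tcp_rot: [1.0, 0.022, 0.017, 0.005]
contact_force: [-0.6, 0.6, -0.2]
opening: 87.7
t 5.78 ee [ 554.6 -106.4  224.1] fx [-207.   -13.   224.1] yaw 2.49 zax [ 0.0337 -0.01   -0.9994] q [-3.120e-01  2.880e-01  1.614e+00  1.000e-03  1.204e+00 -3.560e-01]
F [-0.6  0.6 -0.2] Ffx -0.6 -0.6 T [-0.07  0.05  0.01] op 87.7 qd [ 0.001 -0.002  0.002 -0.002  0.001 -0.001]
```

```bash
python3 -m creep '[{"linear":[0,0,-10],"turn":0},{"linear":[1,0,-20],"turn":0},{"linear":[1,0,-30],"turn":0},{"linear":[2,0,-40],"turn":0},{"linear":[2,0,-40],"turn":0}]';python3 -m creep '[{"linear":[2,0,0],"turn":0},{"linear":[2,0,0],"turn":0},{"linear":[2,0,0],"turn":0}]'; python3 st.py
```

```text
time_s: 6.2
ee_pos: [564.9, -107.7, 83.2]
tcp_rot: [0.999, 0.022, 0.023, 0.008]
contact_force: [-0.2, -0.3, 0.0]
opening: 88.1
time_s: 6.45
ee_pos: [561.7, -104.9, 72.4]
tcp_rot: [1.0, 0.021, 0.013, 0.004]
contact_force: [-0.3, -0.6, 0.4]
opening: 88.0
t 6.45 ee [ 561.7 -104.9   72.4] fx [-208.2   -5.9   72.4] yaw 2.47 zax [ 0.0254 -0.0076 -0.9996] q [-3.060e-01  4.820e-01  1.748e+00  1.000e-03  8.850e-01 -3.490e-01]
F [-0.3 -0.6  0.4] Ffx 0.6 -0.4 T [-0.06  0.09 -0.02] op 88.0 qd [ 0.016  0.028 -0.071 -0.002  0.04   0.015]
```

```bash
python3 -m creep '[{"linear":[3,0,-5],"turn":0},{"linear":[3,0,-10],"turn":0},{"linear":[1,0,-15],"turn":0},{"linear":[0,0,-10],"turn":0},{"linear":[0,0,0],"turn":0}]';python3 -m creep '[{"linear":[0,0,0],"turn":0},{"linear":[0,0,0],"turn":0}]'; python3 st.py
```

```text
time_s: 6.87
ee_pos: [576.8, -106.8, 37.5]
tcp_rot: [1.0, 0.022, 0.02, 0.006]
contact_force: [-0.7, 0.8, 0.4]
opening: 87.7
time_s: 7.03
ee_pos: [577.6, -107.0, 38.3]
tcp_rot: [1.0, 0.022, 0.021, 0.007]
contact_force: [0.1, -0.8, -0.4]
opening: 88.3
t 7.03 ee [ 577.6 -107.    38.3] fx [-205.5    9.9   38.3] yaw 2.5 zax [ 0.0413 -0.0124 -0.9991] q [-3.01e-01  5.42e-01  1.75e+00  1.00e-03  8.06e-01 -3.45e-01]
F [ 0.1 -0.8 -0.4] Ffx 0.8 0.1 T [-0.13  0.1   0.01] op 88.3 qd [ 0.001 -0.007 -0.009 -0.002  0.006  0.001]
```

Run:
```python
from station import *
import cv2,numpy as np
s=state();print(s["joint_torque"].round(2),s["time_s"])
for n in ("scene","top"):
    c=capture(n);cv2.imwrite(f"pics/{n}1.png",c["color"][:,:,::-1]);np.savez(f"{n}1.npz",**c)
s=state();print(s["joint_torque"].round(2),s["ee_pos"],s["joint_vel"].round(3))
```

```text
[-2.000e-02 -5.363e+01 -1.811e+01  5.000e-02 -2.800e-01  0.000e+00] 7.0333
[ 1.000e-02 -5.372e+01 -1.803e+01  5.000e-02 -2.100e-01  0.000e+00] [ 577.81099517 -107.07012051   38.51313158] [-0.001 -0.     0.002 -0.001 -0.     0.   ]
```

View pics/scene1.png

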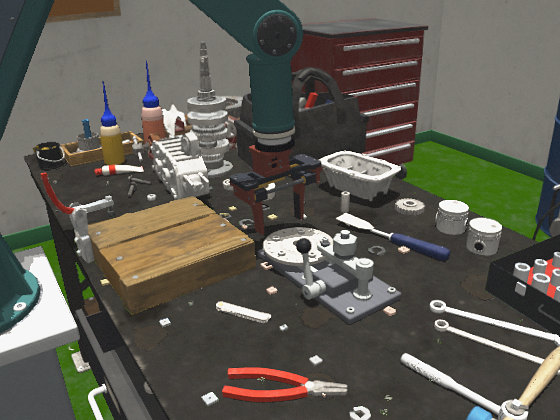

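View pics/top1.png

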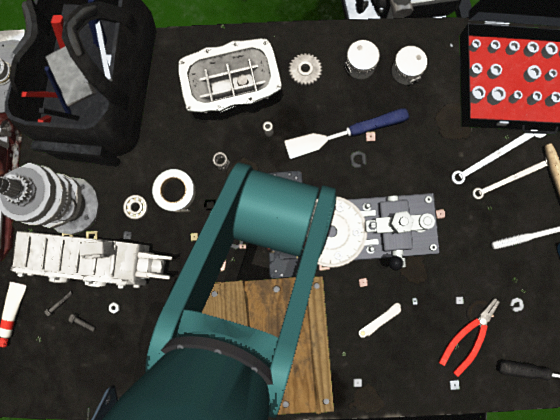

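```bash
python3 -m creep '[{"linear":[-2,0,-3],"turn":0},{"linear":[-2,0,-3],"turn":0},{"linear":[-2,0,-3],"turn":0},{"linear":[-2,0,-3],"turn":0},{"linear":[-2,0,-3],"turn":0}]';python3 st.py; python3 -m creep '[{"linear":[0,0,0],"turn":0},{"linear":[0,0,0],"turn":0},{"linear":[0,0,0],"turn":0}]'; python3 st.py
```

```text
time_s: 7.55
ee_pos: [568.4, -107.5, 24.5]
tcp_rot: [0.999, 0.022, 0.023, 0.007]
contact_force: [-0.1, -0.3, -0.4]
opening: 87.6
t 7.55 ee [ 568.4 -107.5   24.5] fx [-205.3    0.7   24.5] yaw 2.5 zax [ 0.0457 -0.0138 -0.9989] q [-3.070e-01  5.530e-01  1.783e+00  1.000e-03  7.580e-01 -3.510e-01]
F [-0.1 -0.3 -0.4] Ffx 0.3 -0.1 T [-0.04  0.05  0.02] op 87.6 qd [-0.015  0.036  0.087  0.001 -0.117 -0.015]
time_s: 7.8
ee_pos: [566.6, -107.2, 23.1]
tcp_rot: [1.0, 0.022, 0.021, 0.007]
contact_force: [-0.9, 0.3, 0.5]
opening: 87.7
t 7.8 ee [ 566.6 -107.2   23.1] fx [-205.8   -1.1   23.1] yaw 2.49 zax [ 0.0429 -0.0129 -0.999 ] q [-3.070e-01  5.540e-01  1.785e+00  1.000e-03  7.580e-01 -3.510e-01]
F [-0.9  0.3  0.5] Ffx -0.3 -0.9 T [-0.08  0.03  0.01] op 87.7 qd [-0.002 -0.    -0.001  0.003 -0.002 -0.001]
```

```bash
python3 -m creep '[{"linear":[0.3,-3,0.2],"turn":0},{"linear":[0.3,-3,0.2],"turn":0},{"linear":[0.2,-3,0],"turn":0},{"linear":[0.1,-2.5,0],"turn":0},{"linear":[0.1,-2,0],"turn":0}]';python3 st.py; python3 -m creep '[{"linear":[0.1,-2,0],"turn":0},{"linear":[0.1,-2,0],"turn":0}]'; python3 st.py
```

```text
time_s: 8.22
ee_pos: [568.4, -121.9, 23.9]
tcp_rot: [0.999, 0.022, 0.022, 0.007]
contact_force: [-0.5, -0.7, -0.3]
opening: 88.1
t 8.22 ee [ 568.4 -121.9   23.9] fx [-1.909e+02  1.000e-01  2.390e+01] yaw 2.53 zax [ 0.0439 -0.0133 -0.9989] q [-0.331  0.557  1.775  0.002  0.764 -0.377]
F [-0.5 -0.7 -0.3] Ffx 0.7 -0.6 T [-0.09  0.03 -0.  ] op 88.1 qd [-0.047  0.007 -0.021  0.002  0.008 -0.047]
time_s: 8.38
ee_pos: [568.4, -126.2, 24.0]
tcp_rot: [1.0, 0.021, 0.022, 0.007]
contact_force: [-1.5, 2.7, 1.2]
opening: 87.5
t 8.38 ee [ 568.4 -126.2   24. ] fx [-1.866e+02 -1.000e-01  2.400e+01] yaw 2.47 zax [ 0.0434 -0.0125 -0.999 ] q [-0.339  0.558  1.772  0.004  0.766 -0.384]
F [-1.5  2.7  1.2] Ffx -2.7 -1.4 T [ 0.44  0.29 -0.13] op 87.5 qd [-0.043  0.007 -0.01   0.009  0.018 -0.044]
```

```bash
python3 -m creep '[{"linear":[0.1,-1.5,0],"turn":0},{"linear":[0.1,-1.5,0],"turn":0},{"linear":[0.1,-1.5,0],"turn":0}]';python3 st.py; python3 -m creep '[{"linear":[0.1,-1.5,0],"turn":0},{"linear":[0.1,-1.5,0],"turn":0}]'; python3 st.py
```

```text
time_s: 8.63
ee_pos: [567.0, -129.6, 23.6]
tcp_rot: [1.0, 0.021, 0.02, 0.005]
contact_force: [-0.7, 3.5, 2.0]
opening: 88.0
t 8.63 ee [ 567.  -129.6   23.6] fx [-183.3   -1.6   23.6] yaw 2.37 zax [ 0.0405 -0.0096 -0.9991] q [-0.347  0.559  1.771  0.007  0.77  -0.392]
F [-0.7  3.5  2. ] Ffx -3.5 -0.6 T [ 0.51  0.28 -0.14] op 88.0 qd [-0.029  0.005 -0.004  0.011  0.015 -0.032]
time_s: 8.8
ee_pos: [566.7, -131.9, 23.5]
tcp_rot: [1.0, 0.021, 0.02, 0.005]
contact_force: [-0.4, 4.9, 2.2]
opening: 87.9
t 8.8 ee [ 566.7 -131.9   23.5] fx [-181.    -2.    23.5] yaw 2.37 zax [ 0.0396 -0.0084 -0.9992] q [-0.351  0.56   1.769  0.008  0.772 -0.398]
F [-0.4  4.9  2.2] Ffx -4.9 -0.2 T [ 0.68  0.15 -0.03] op 87.9 qd [-0.029  0.004 -0.011  0.007  0.011 -0.034]
```

```bash
python3 -m creep '[{"linear":[0.1,-1.5,0],"turn":0},{"linear":[0.1,-1.5,0],"turn":0}]'; python3 st.py
```

```text
time_s: 8.97
ee_pos: [567.0, -134.7, 23.6]
tcp_rot: [1.0, 0.021, 0.02, 0.004]
contact_force: [0.5, 3.3, 1.8]
opening: 87.9
t 8.97 ee [ 567.  -134.7   23.6] fx [-178.2   -1.8   23.6] yaw 2.4 zax [ 0.0397 -0.008  -0.9992] q [-0.356  0.561  1.767  0.009  0.774 -0.404]
F [0.5 3.3 1.8] Ffx -3.3 0.6 T [0.61 0.19 0.01] op 87.9 qd [-0.028  0.006 -0.013  0.003  0.008 -0.034]
```

```bash
python3 -m creep '[{"linear":[0.4,-1.5,0],"turn":0},{"linear":[0.4,-1.5,0],"turn":0}]'; python3 st.py
```

```text
time_s: 9.13
ee_pos: [567.6, -137.7, 23.6]
tcp_rot: [1.0, 0.021, 0.02, 0.004]
contact_force: [-0.8, 3.8, 1.7]
opening: 87.9
t 9.13 ee [ 567.6 -137.7   23.6] fx [-175.2   -1.4   23.6] yaw 2.41 zax [ 0.0392 -0.0077 -0.9992] q [-0.361  0.562  1.764  0.01   0.776 -0.409]
F [-0.8  3.8  1.7] Ffx -3.9 -0.6 T [ 0.71  0.24 -0.05] op 87.9 qd [-0.028  0.009 -0.021  0.003  0.017 -0.033]
```

```bash
python3 -m creep '[{"linear":[0.4,-1.5,0],"turn":0},{"linear":[0.4,-1.5,0],"turn":0}]'; python3 st.py
```

```text
time_s: 9.3
ee_pos: [568.2, -140.8, 23.5]
tcp_rot: [1.0, 0.021, 0.019, 0.004]
contact_force: [-0.3, 4.0, 2.2]
opening: 88.0
t 9.3 ee [ 568.2 -140.8   23.5] fx [-172.1   -0.9   23.5] yaw 2.41 zax [ 0.0386 -0.0073 -0.9992] q [-0.366  0.564  1.76   0.01   0.779 -0.414]
F [-0.3  4.   2.2] Ffx -4.0 -0.2 T [0.64 0.27 0.03] op 88.0 qd [-0.029  0.009 -0.022  0.002  0.013 -0.029]
```

```bash
python3 -m creep '[{"linear":[0.3,-1,0],"turn":0},{"linear":[0.3,-1,0],"turn":0}]'; python3 st.py
```

```text
time_s: 9.47
ee_pos: [568.6, -142.5, 23.5]
tcp_rot: [1.0, 0.021, 0.019, 0.003]
contact_force: [-1.7, 10.6, 3.9]
opening: 88.0
t 9.47 ee [ 568.6 -142.5   23.5] fx [-170.4   -0.6   23.5] yaw 2.36 zax [ 0.0381 -0.0061 -0.9993] q [-0.369  0.565  1.757  0.011  0.781 -0.418]
F [-1.7 10.6  3.9] Ffx -10.6 -1.2 T [ 1.67  0.14 -0.06] op 88.0 qd [-0.014  0.006 -0.011  0.022  0.017 -0.02 ]
```

```bash
python3 -m creep '[{"linear":[0.3,-1,0],"turn":0},{"linear":[0.3,-1,0],"turn":0}]'; python3 st.py
```

```text
time_s: 9.63
ee_pos: [568.6, -142.5, 23.5]
tcp_rot: [1.0, 0.02, 0.018, 0.002]
contact_force: [0.2, 8.7, 4.2]
opening: 88.0
t 9.63 ee [ 568.6 -142.5   23.5] fx [-170.4   -0.6   23.5] yaw 2.27 zax [ 0.0369 -0.0024 -0.9993] q [-0.371  0.566  1.756  0.016  0.785 -0.421]
F [0.2 8.7 4.2] Ffx -8.6 0.6 T [1.46 0.15 0.08] op 88.0 qd [-0.01   0.002 -0.01   0.024  0.023 -0.018]
```

```bash
python3 -m creep '[{"linear":[0.2,-1,0],"turn":0},{"linear":[0.2,-1,0],"turn":0}]'; python3 st.py
```

```text
time_s: 9.8
ee_pos: [568.6, -142.4, 23.6]
tcp_rot: [1.0, 0.019, 0.018, -0.0]
contact_force: [-0.1, 8.1, 2.1]
opening: 87.8
t 9.8 ee [ 568.6 -142.4   23.6] fx [-170.4   -0.5   23.6] yaw 2.22 zax [ 3.610e-02  8.000e-04 -9.993e-01] q [-0.372  0.566  1.754  0.02   0.788 -0.425]
F [-0.1  8.1  2.1] Ffx -8.1 0.2 T [1.34 0.11 0.04] op 87.8 qd [-0.01   0.003 -0.007  0.024  0.019 -0.022]
```

```bash
python3 -m creep '[{"linear":[0.1,-1.8,0],"turn":0},{"linear":[0.1,-1.8,0],"turn":0}]'; python3 st.py;  python3 -m creep '[{"linear":[0,3,0],"turn":0},{"linear":[0,6,0],"turn":0},{"linear":[0,10,0],"turn":0},{"linear":[0,15,0],"turn":0},{"linear":[0,15,0],"turn":0}]'; python3 st.py
```

```text
time_s: 9.97
ee_pos: [568.7, -142.7, 23.6]
tcp_rot: [1.0, 0.019, 0.018, -0.003]
contact_force: [0.2, 12.1, 4.5]
opening: 87.4
t 9.97 ee [ 568.7 -142.7   23.6] fx [-170.2   -0.5   23.6] yaw 2.13 zax [ 0.0356  0.006  -0.9993] q [-0.376  0.567  1.752  0.026  0.791 -0.431]
F [ 0.2 12.1  4.5] Ffx -12.1 0.7 T [ 2.12 -0.2   0.17] op 87.4 qd [-0.018  0.004 -0.008  0.041  0.021 -0.039]
time_s: 10.38
ee_pos: [572.3, -97.1, 24.2]
tcp_rot: [1.0, 0.018, 0.021, 0.001]
contact_force: [-0.4, -0.8, 0.0]
opening: 87.7
t 10.38 ee [572.3 -97.1  24.2] fx [-215.6    5.    24.2] yaw 2.03 zax [ 4.230e-02 -6.000e-04 -9.991e-01] q [-0.295  0.557  1.773  0.017  0.771 -0.342]
F [-0.4 -0.8  0. ] Ffx 0.7 -0.5 T [-0.11  0.07  0.02] op 87.7 qd [ 0.312 -0.033  0.07  -0.031 -0.064  0.337]
```

```bash
python3 -m creep '[{"linear":[0,0,12],"turn":0},{"linear":[0,0,25],"turn":0},{"linear":[0,0,35],"turn":0},{"linear":[0,-10,30],"turn":0},{"linear":[0,-25,20],"turn":0}]';python3 -m creep '[{"linear":[0,-30,5],"turn":0},{"linear":[0,-35,0],"turn":0},{"linear":[0,-35,0],"turn":0},{"linear":[0,-25,0],"turn":0},{"linear":[0,-15,0],"turn":0}]'; python3 st.py
```

```text
time_s: 10.8
ee_pos: [567.1, -126.3, 147.9]
tcp_rot: [1.0, 0.022, 0.016, -0.0]
contact_force: [0.7, -0.2, -0.5]
opening: 87.8
time_s: 11.22
ee_pos: [572.3, -277.6, 168.1]
tcp_rot: [0.999, 0.025, 0.025, 0.007]
contact_force: [-0.4, -0.5, -0.1]
opening: 88.0
t 11.22 ee [ 572.3 -277.6  168.1] fx [-35.3  -2.5 168.1] yaw 2.89 zax [ 0.0496 -0.0136 -0.9987] q [-0.569  0.434  1.536  0.017  1.122 -0.626]
F [-0.4 -0.5 -0.1] Ffx 0.5 -0.4 T [-0.05  0.05 -0.03] op 88.0 qd [-0.271  0.089 -0.196  0.012  0.092 -0.263]
```

```bash
python3 -m creep '[{"linear":[1,-14,0],"turn":-0.3},{"linear":[1,-10,0],"turn":0},{"linear":[1,-3,0],"turn":0},{"linear":[0,0,0],"turn":0},{"linear":[0,0,0],"turn":0}]' 0.36; python3 st.py
python3 - <<'E'
from station import *
import cv2,numpy as np
c=capture("wrist");np.savez("w2.npz",**c);cv2.imwrite("pics/w2.png",c["color"][:,:,::-1])
E
```

```text
time_s: 11.63
ee_pos: [575.4, -309.3, 169.6]
tcp_rot: [0.999, 0.021, 0.025, 0.008]
contact_force: [-0.4, -0.1, 0.3]
opening: 60.7
t 11.63 ee [ 575.4 -309.3  169.6] fx [ -3.4  -0.7 169.6] yaw 2.39 zax [ 0.0505 -0.0157 -0.9986] q [-0.608  0.455  1.495  0.018  1.141 -0.656]
F [-0.4 -0.1  0.3] Ffx 0.1 -0.4 T [-0.02  0.12 -0.01] op 60.7 qd [0.006 0.003 0.004 0.004 0.005 0.001]
```

View pics/w2.png

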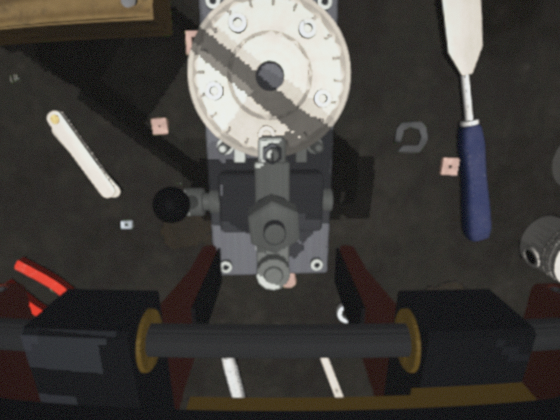

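Run:
```python
from h import *
c=load("w2.npz");im=c["color"][:,:,::-1].copy()
def mk(P,col):
    for q in proj(c,P): cv2.drawMarker(im,(int(round(q[0])),int(round(q[1]))),col,cv2.MARKER_CROSS,8,1)
mk(fx(0,0,105),(0,255,0));mk(fx(0,0,118),(0,255,255));mk(fx(49,0,82),(0,255,0));mk(fx(-20,-72,103),(0,0,255));mk([575.4,-309.3,169.6],(255,0,255))
mk([575.4,-309.3,112],(255,0,0))
mk([fx(-110,0,37)+68*np.array([np.cos(t),np.sin(t),0]) for t in np.arange(0,6.28,.393)],(0,165,255))
for y in(-42,42): mk([fx(-110+59.7,y,35)+5*np.array([np.cos(t),np.sin(t),0]) for t in np.arange(0,6.28,1.57)],(255,255,0))
print(proj(c,fx(0,0,105)),proj(c,[575.4,-309.3,169.6]))
W=cloud(c)
m=(W[...,2]>30)&(W[...,2]<44);m[:,:180]=0;m[:,360:]=0;m[150:]=0
P=W[m];
# plate circle fit from hull, tofx
H=cv2.convexHull(P[:,:2].astype(np.float32))
cc=cv2.minEnclosingCircle(H);print(cc,tofx([*cc[0],0]))
for q in((273,225),(275,232),(222,148),(320,150),(270,76)):print(q,W[q[1],q[0]].round(1),tofx(W[q[1],q[0]]).round(1))
cv2.imwrite("pics/w2m.png",cv2.resize(im[0:300,150:400],None,fx=2,fy=2))
```

```text
[[274.68754859 228.77605089]] [[278.13212152 264.93475362]]
((571.2083740234375, -208.0557098388672), 72.27115631103516) [-104.76294027   -0.71291218    0.        ]
(273, 225) [ 574.5 -306.6  114.2] [ -6.2  -1.5 114.2]
(275, 232) [ 576.1 -311.6  114.3] [ -1.1  -0.2 114.3]
(222, 148) [ 531.5 -264.4   38. ] [-50.2 -42.7  38. ]
(320, 150) [ 617.  -263.2   37.2] [-47.8  42.7  37.2]
(270, 76) [ 571.4 -201.8   14.2] [-111.    -0.2   14.2]
```

View pics/w2m.png

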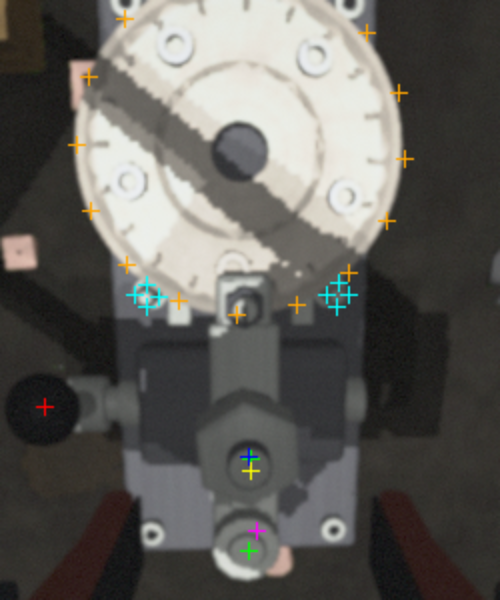

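```bash
python3 -m creep '[{"linear":[1.5,-3,-6],"turn":0},{"linear":[0.5,-1,-12],"turn":0},{"linear":[0.5,0,-18],"turn":0},{"linear":[0.5,0,-20],"turn":0},{"linear":[0,0,0],"turn":0}]'; python3 st.py; python3 -m creep '[{"linear":[0,0,0],"turn":0},{"linear":[0,0,0],"turn":0}]'; python3 st.py
```

```text
time_s: 12.1
ee_pos: [579.2, -308.8, 109.6]
tcp_rot: [0.999, 0.023, 0.025, 0.008]
contact_force: [0.0, 0.1, -0.1]
opening: 59.8
t 12.1 ee [ 579.2 -308.8  109.6] fx [ -3.8   3.1 109.6] yaw 2.69 zax [ 0.0507 -0.0146 -0.9986] q [-0.605  0.523  1.545  0.02   1.024 -0.661]
F [ 0.   0.1 -0.1] Ffx -0.1 0.0 T [-0.1   0.11  0.04] op 59.8 qd [ 0.012 -0.024 -0.017  0.001  0.034  0.001]
time_s: 12.27
ee_pos: [578.3, -307.0, 107.7]
tcp_rot: [0.999, 0.024, 0.024, 0.007]
contact_force: [0.3, -0.9, 0.2]
opening: 59.6
t 12.27 ee [ 578.3 -307.   107.7] fx [ -5.6   2.2 107.7] yaw 2.75 zax [ 0.0474 -0.0121 -0.9988] q [-0.603  0.525  1.546  0.02   1.024 -0.661]
F [ 0.3 -0.9  0.2] Ffx 0.9 0.2 T [-0.05  0.05  0.02] op 59.6 qd [ 0.005  0.001 -0.004 -0.002 -0.     0.   ]
```

```bash
python3 -m creep '[{"linear":[0,-2,-5],"turn":0},{"linear":[-0.5,-2,-5],"turn":-0.3},{"linear":[-0.5,-2,-5],"turn":0},{"linear":[0,0,-5],"turn":0},{"linear":[0,0,0],"turn":0}]'; python3 st.py
```

```text
time_s: 12.68
ee_pos: [578.9, -314.5, 88.7]
tcp_rot: [0.999, 0.021, 0.025, 0.008]
contact_force: [-0.2, 0.8, 0.2]
opening: 59.5
t 12.68 ee [ 578.9 -314.5   88.7] fx [ 1.9  2.5 88.7] yaw 2.45 zax [ 0.0512 -0.0151 -0.9986] q [-0.612  0.55   1.556  0.02   0.985 -0.666]
F [-0.2  0.8  0.2] Ffx -0.8 -0.2 T [-0.03  0.02  0.03] op 59.5 qd [-0.006 -0.006 -0.009 -0.003  0.005 -0.003]
```

```bash
python3 -m creep '[{"linear":[-1.2,1,-2],"turn":0},{"linear":[0,0,0],"turn":0},{"linear":[0,0,0],"turn":0},{"linear":[0,0,0],"turn":0}]' -1; python3 st.py
```

```text
time_s: 13.02
ee_pos: [576.4, -313.8, 86.5]
tcp_rot: [0.999, 0.021, 0.024, 0.008]
contact_force: [-0.8, -0.6, -0.5]
opening: 40.8
t 13.02 ee [ 576.4 -313.8   86.5] fx [ 1.1  0.  86.5] yaw 2.46 zax [ 0.0492 -0.0153 -0.9987] q [-0.613  0.551  1.562  0.019  0.979 -0.666]
F [-0.8 -0.6 -0.5] Ffx 0.6 -0.8 T [-0.25  0.56  0.14] op 40.8 qd [ 0.     0.001 -0.     0.001 -0.002  0.   ]
```

```bash
python3 -m creep '[{"linear":[0,0,0],"turn":0},{"linear":[0,0,0],"turn":0},{"linear":[0,0,0],"turn":0}]'; python3 st.py
```

```text
time_s: 13.27
ee_pos: [576.4, -313.9, 86.5]
tcp_rot: [0.999, 0.021, 0.024, 0.008]
contact_force: [-0.8, -1.2, 0.7]
opening: 41.0
t 13.27 ee [ 576.4 -313.9   86.5] fx [ 1.2  0.  86.5] yaw 2.47 zax [ 0.0493 -0.0155 -0.9987] q [-0.613  0.551  1.562  0.019  0.979 -0.666]
F [-0.8 -1.2  0.7] Ffx 1.1 -0.9 T [-0.21  0.38  0.09] op 41.0 qd [ 0.002 -0.    -0.003  0.001  0.    -0.001]
```

Run:
```python
from h import *
c=load("w2.npz");im=c["color"][180:270,220:330,::-1]
im=cv2.convertScaleAbs(cv2.resize(im,None,fx=6,fy=6,interpolation=cv2.INTER_CUBIC),alpha=1.8)
cv2.imwrite("pics/w2z.png",im)
```

```text
(no output)
```

View pics/w2z.png

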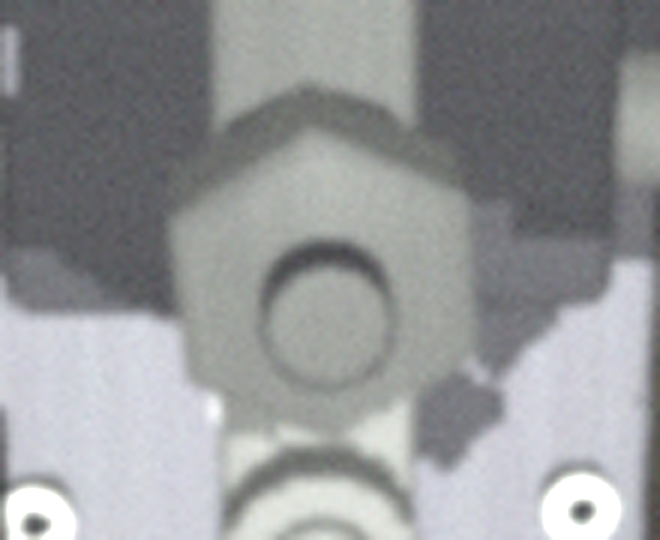

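```bash
python3 -m creep '[{"linear":[0,0,0],"turn":0},{"linear":[0,0,0],"turn":2.5},{"linear":[0.5,0.5,0],"turn":2.5}]' 0.15;  python3 -m creep '[{"linear":[0,0,0],"turn":0},{"linear":[0,0,0],"turn":0},{"linear":[0,0,0],"turn":0}]' -1; python3 st.py
```

```text
time_s: 13.52
ee_pos: [577.8, -313.3, 87.0]
tcp_rot: [0.997, 0.066, 0.026, 0.007]
contact_force: [0.3, 0.0, 0.3]
opening: 50.2
time_s: 13.77
ee_pos: [576.3, -313.5, 87.1]
tcp_rot: [0.998, 0.066, 0.024, 0.007]
contact_force: [2.4, 0.6, -0.9]
opening: 41.0
t 13.77 ee [ 576.3 -313.5   87.1] fx [ 0.8 -0.  87.1] yaw 7.55 zax [ 0.0495 -0.0115 -0.9987] q [-0.615  0.551  1.561  0.023  0.983 -0.758]
F [ 2.4  0.6 -0.9] Ffx -0.5 2.4 T [ 0.07 -0.41  0.16] op 41.0 qd [ 0.002 -0.002  0.002 -0.002  0.002  0.015]
```

```bash
python3 -m creep '[{"linear":[0,0,0],"turn":-5},{"linear":[0,0,0],"turn":-5},{"linear":[0,0,0],"turn":-5},{"linear":[0,0,0],"turn":-5}]';  python3 st.py
```

```text
time_s: 14.1
ee_pos: [576.3, -313.6, 86.3]
tcp_rot: [0.993, -0.116, 0.023, 0.012]
contact_force: [0.1, -1.0, -1.2]
opening: 41.0
t 14.1 ee [ 576.3 -313.6   86.3] fx [ 0.9 -0.  86.3] yaw -13.32 zax [ 0.0421 -0.0287 -0.9987] q [-0.604  0.551  1.563  0.     0.977 -0.371]
F [ 0.1 -1.  -1.2] Ffx 1.0 0.1 T [-0.18  0.26  0.38] op 41.0 qd [ 0.035  0.005 -0.002 -0.072 -0.006  1.171]
```

```bash
python3 -m creep '[{"linear":[0,0,-0.2],"turn":-6},{"linear":[0,0,-0.2],"turn":-6},{"linear":[0,0,-0.2],"turn":-6},{"linear":[0,0,-0.2],"turn":-6},{"linear":[0,0,-0.2],"turn":-6}]';  python3 st.py;python3 -m creep '[{"linear":[0,0,-0.2],"turn":-6},{"linear":[0,0,-0.2],"turn":-6},{"linear":[0,0,-0.2],"turn":-6},{"linear":[0,0,-0.2],"turn":-6},{"linear":[0,0,-0.2],"turn":-6}]';  python3 st.py
```

```text
time_s: 14.52
ee_pos: [576.1, -313.7, 85.3]
tcp_rot: [0.924, -0.382, 0.018, 0.018]
contact_force: [-1.3, -1.2, -0.2]
opening: 40.8
t 14.52 ee [ 576.1 -313.7   85.3] fx [ 1.  -0.2 85.3] yaw -44.95 zax [ 0.0201 -0.0479 -0.9986] q [-0.587  0.557  1.555 -0.034  0.988  0.216]
F [-1.3 -1.2 -0.2] Ffx 1.2 -1.4 T [-0.11  0.38  0.37] op 40.8 qd [ 0.035  0.019 -0.033 -0.078  0.049  1.393]
time_s: 14.93
ee_pos: [575.9, -313.7, 84.3]
tcp_rot: [0.784, -0.62, 0.013, 0.023]
contact_force: [-1.1, -0.7, -1.0]
opening: 40.8
t 14.93 ee [ 575.9 -313.7   84.3] fx [ 1.  -0.4 84.3] yaw -76.65 zax [-0.009  -0.0526 -0.9986] q [-0.575  0.568  1.534 -0.058  1.019  0.793]
F [-1.1 -0.7 -1. ] Ffx 0.6 -1.1 T [0.04 0.36 0.34] op 40.8 qd [ 0.02   0.032 -0.058 -0.038  0.088  1.354]
```

```bash
python3 -m creep '[{"linear":[0,0,0],"turn":0},{"linear":[0,0,0],"turn":0}]';  python3 st.py; python3 -m creep '[{"linear":[0,0,0.5],"turn":0},{"linear":[0,0,2],"turn":0},{"linear":[0,0,6],"turn":0},{"linear":[0,0,15],"turn":0},{"linear":[0,0,20],"turn":2}]' 0.1;  python3 st.py
```

```text
time_s: 15.1
ee_pos: [575.9, -313.7, 84.2]
tcp_rot: [0.783, -0.621, 0.013, 0.024]
contact_force: [-1.3, -0.6, -0.1]
opening: 40.9
t 15.1 ee [ 575.9 -313.7   84.2] fx [ 1.  -0.4 84.2] yaw -76.82 zax [-0.0094 -0.0527 -0.9986] q [-0.575  0.569  1.534 -0.058  1.019  0.796]
F [-1.3 -0.6 -0.1] Ffx 0.6 -1.3 T [-0.    0.4  -0.04] op 40.9 qd [ 0.001  0.003 -0.002 -0.003  0.002  0.037]
time_s: 15.52
ee_pos: [574.3, -311.7, 125.7]
tcp_rot: [0.796, -0.605, 0.01, 0.023]
contact_force: [0.4, -0.9, 0.1]
opening: 48.5
t 15.52 ee [ 574.3 -311.7  125.7] fx [ -1.1  -1.9 125.7] yaw -74.41 zax [-0.0114 -0.0482 -0.9988] q [-0.575  0.52   1.502 -0.052  1.103  0.747]
F [ 0.4 -0.9  0.1] Ffx 1.0 0.4 T [-0.05  0.18  0.04] op 48.5 qd [-0.003 -0.282 -0.191  0.029  0.464 -0.515]
```

```bash
python3 -m creep '[{"linear":[-8,2,8],"turn":7},{"linear":[-12,3,3],"turn":7},{"linear":[-12,3,0],"turn":7},{"linear":[-12,3,0],"turn":7},{"linear":[-10,3,0],"turn":7}]' -0.09;  python3 st.py; python3 -m creep '[{"linear":[-5,1,0],"turn":7},{"linear":[-3,0,0],"turn":7},{"linear":[0,0,0],"turn":7},{"linear":[0,0,0],"turn":7},{"linear":[0,0,0],"turn":5}]';  python3 st.py
```

```text
time_s: 15.93
ee_pos: [526.3, -300.1, 146.3]
tcp_rot: [0.944, -0.329, 0.025, 0.017]
contact_force: [-0.8, 0.4, -0.6]
opening: 39.9
t 15.93 ee [ 526.3 -300.1  146.3] fx [-14.7 -49.4 146.3] yaw -38.38 zax [ 0.0356 -0.0489 -0.9982] q [-0.62   0.416  1.631 -0.022  1.037  0.061]
F [-0.8  0.4 -0.6] Ffx -0.4 -0.8 T [-0.    0.13  0.04] op 39.9 qd [-0.118 -0.201  0.313  0.104 -0.175 -1.651]
time_s: 16.35
ee_pos: [516.6, -297.9, 150.7]
tcp_rot: [0.999, -0.038, 0.031, 0.01]
contact_force: [-0.3, -0.0, -0.1]
opening: 39.9
t 16.35 ee [ 516.6 -297.9  150.7] fx [-17.3 -59.  150.7] yaw -4.34 zax [ 0.0612 -0.0219 -0.9979] q [-0.652  0.394  1.656  0.023  1.03  -0.587]
F [-0.3 -0.  -0.1] Ffx 0.0 -0.3 T [-0.08  0.08 -0.02] op 39.9 qd [-0.046 -0.013 -0.01   0.084  0.024 -1.168]
```

```bash
python3 -m creep '[{"linear":[-4,0.5,0],"turn":3},{"linear":[-4,0.5,0],"turn":2},{"linear":[-3,0,0],"turn":0},{"linear":[-2,0,0],"turn":0},{"linear":[0,0,0],"turn":0}]';  python3 st.py
```

```text
time_s: 16.77
ee_pos: [504.6, -297.7, 154.3]
tcp_rot: [0.999, 0.011, 0.034, 0.01]
contact_force: [-0.8, -0.2, 0.8]
opening: 39.9
t 16.77 ee [ 504.6 -297.7  154.3] fx [-18.  -71.  154.3] yaw 1.31 zax [ 0.0685 -0.0186 -0.9975] q [-0.669  0.374  1.679  0.033  1.023 -0.707]
F [-0.8 -0.2  0.8] Ffx 0.1 -0.8 T [-0.02  0.1   0.  ] op 39.9 qd [ 0.002 -0.005 -0.005  0.004 -0.001  0.01 ]
```

```bash
python3 -m creep '[{"linear":[0,0.5,-10],"turn":1},{"linear":[0,0.5,-22],"turn":0},{"linear":[0,0,-24],"turn":0},{"linear":[0,0,0],"turn":0}]';  python3 st.py; python3 -m creep '[{"linear":[0,0,0],"turn":0},{"linear":[0,0,0],"turn":0}]';  python3 st.py
```

```text
time_s: 17.1
ee_pos: [506.8, -297.8, 97.9]
tcp_rot: [0.999, 0.021, 0.037, 0.011]
contact_force: [-0.6, 0.5, -0.4]
opening: 39.9
t 17.1 ee [ 506.8 -297.8   97.9] fx [-17.8 -68.9  97.9] yaw 2.41 zax [ 0.0744 -0.0212 -0.997 ] q [-0.668  0.445  1.734  0.038  0.891 -0.732]
F [-0.6  0.5 -0.4] Ffx -0.5 -0.5 T [-0.03  0.06  0.03] op 39.9 qd [ 0.004 -0.039 -0.036  0.002  0.047  0.001]
time_s: 17.27
ee_pos: [506.3, -297.1, 96.8]
tcp_rot: [0.999, 0.021, 0.036, 0.01]
contact_force: [0.5, 0.7, -0.2]
opening: 39.8
t 17.27 ee [ 506.3 -297.1   96.8] fx [-18.5 -69.3  96.8] yaw 2.43 zax [ 0.0723 -0.0193 -0.9972] q [-0.668  0.447  1.734  0.038  0.892 -0.732]
F [ 0.5  0.7 -0.2] Ffx -0.6 0.6 T [-0.07  0.1   0.02] op 39.8 qd [ 0.002 -0.001 -0.013  0.     0.006 -0.003]
```

```bash
python3 -m creep '[{"linear":[-0.5,0.5,-4],"turn":0},{"linear":[-0.5,0.5,-4],"turn":0},{"linear":[-0.5,0,-4],"turn":0},{"linear":[0,0,0],"turn":0}]';  python3 st.py
```

```text
time_s: 17.6
ee_pos: [506.6, -297.2, 86.8]
tcp_rot: [0.999, 0.021, 0.038, 0.012]
contact_force: [-0.7, -0.0, 0.0]
opening: 39.8
t 17.6 ee [ 506.6 -297.2   86.8] fx [-18.4 -69.   86.8] yaw 2.47 zax [ 0.0762 -0.0223 -0.9968] q [-0.668  0.459  1.746  0.039  0.863 -0.734]
F [-0.7 -0.   0. ] Ffx -0.0 -0.7 T [-0.02  0.12 -0.04] op 39.8 qd [ 0.002 -0.012 -0.009  0.004  0.008  0.002]
```

```bash
python3 -m creep '[{"linear":[-1.5,1,-2],"turn":0},{"linear":[0,0,0],"turn":0},{"linear":[0,0,0],"turn":0},{"linear":[0,0,0],"turn":0},{"linear":[0,0,0],"turn":0}]' -1;  python3 st.py
```

```text
time_s: 18.02
ee_pos: [504.6, -296.4, 85.1]
tcp_rot: [0.999, 0.021, 0.038, 0.012]
contact_force: [-0.1, -0.3, -1.7]
opening: 24.6
t 18.02 ee [ 504.6 -296.4   85.1] fx [-19.3 -71.   85.1] yaw 2.49 zax [ 0.076  -0.0229 -0.9968] q [-0.668  0.459  1.752  0.038  0.857 -0.735]
F [-0.1 -0.3 -1.7] Ffx 0.3 -0.1 T [-0.06  0.12  0.09] op 24.6 qd [ 0.    -0.     0.001 -0.    -0.001 -0.   ]
```

```bash
cat > lev.py <<'E'
from h import *
from station import *
import sys
# pivot calibrated in fixture coordinates (TCP-derived)
piv=(0.0,26.0)
def lev():
    s=state();z=R.from_quat(s["tcp_rot"]).as_matrix()[:,2];g=tofx(s["ee_pos"]-19*z)
    th=np.arctan2(g[0]-piv[0],g[2]-piv[1]);a=th+np.radians(20);r=np.hypot(g[0]-piv[0],g[2]-piv[1])
    F=s["contact_force"];Ft=-(F@f*np.cos(th)-F[2]*np.sin(th));Fr=-(F@f*np.sin(th)+F[2]*np.cos(th))
    return s,g,th,a,r,Ft,Fr
if __name__=="__main__":
    s,g,th,a,r,Ft,Fr=lev()
    print("t %.2f a %.3f r %.1f g %s Ft %.1f Frad %.1f sin a %.3f op %.1f zax %s yaw? F %s"%(s["time_s"],a,r,g.round(1),Ft,Fr,np.sin(a),s["opening"],R.from_quat(s["tcp_rot"]).as_matrix()[:,2].round(3),s["contact_force"].round(1)))
    st=float(sys.argv[1]) if len(sys.argv)>1 else .06
    p=[g[0],g[2]];out=[]
    for k in range(1,6):
        t=th+st*k;q=[piv[0]+80*np.sin(t),piv[1]+80*np.cos(t)]
        d=(q[0]-p[0])*f;out.append([round(d[0]+(-72-g[1] if k==1 else 0)*0,1),round(d[1],1),round(q[1]-p[1],1)]);p=q
    print(out)
E
python3 lev.py .06
```

```text
t 18.02 a 0.100 r 80.5 g [-19.8 -72.4 104. ] Ft 0.2 Frad 1.7 sin a 0.100 op 24.6 zax [ 0.076 -0.023 -0.997] yaw? F [-0.1 -0.3 -1.7]
[[np.float64(0.2), np.float64(-4.8), np.float64(0.6)], [np.float64(0.2), np.float64(-4.7), np.float64(0.8)], [np.float64(0.2), np.float64(-4.8), np.float64(0.5)], [np.float64(0.2), np.float64(-4.8), np.float64(0.2)], [np.float64(0.2), np.float64(-4.8), np.float64(-0.1)]]
```

```bash
python3 -m creep '[{"linear":[0.2,-4.8,1],"turn":0},{"linear":[0.2,-4.8,0.8],"turn":0},{"linear":[0.2,-4.8,0.5],"turn":0},{"linear":[0.2,-4.8,0.2],"turn":0},{"linear":[0.2,-4.8,0],"turn":0}]';  python3 lev.py .06
```

```text
time_s: 18.43
ee_pos: [505.5, -318.0, 87.5]
tcp_rot: [0.999, 0.021, 0.037, 0.009]
contact_force: [0.7, 4.2, -1.1]
opening: 24.4
t 18.43 a 0.374 r 80.5 g [  2.  -72.3 106.5] Ft 4.1 Frad 1.2 sin a 0.365 op 24.4 zax [ 0.075 -0.016 -0.997] yaw? F [ 0.7  4.2 -1.1]
[[np.float64(0.2), np.float64(-4.8), np.float64(-0.8)], [np.float64(0.2), np.float64(-4.8), np.float64(-0.6)], [np.float64(0.2), np.float64(-4.7), np.float64(-0.8)], [np.float64(0.2), np.float64(-4.7), np.float64(-1.1)], [np.float64(0.2), np.float64(-4.6), np.float64(-1.4)]]
```

```bash
python3 -m creep '[{"linear":[0.2,-4.8,-0.5],"turn":0},{"linear":[0.2,-4.8,-0.8],"turn":0},{"linear":[0.2,-4.7,-1],"turn":0}]'|head -1;  python3 lev.py .06|head -1;python3 -m creep '[{"linear":[0.2,-4.7,-1.2],"turn":0},{"linear":[0.2,-4.6,-1.5],"turn":0}]' |head -1;  python3 lev.py .06
```

```text
time_s: 18.68
t 18.68 a 0.578 r 80.9 g [ 18.3 -72.3 104.8] Ft 4.1 Frad -1.2 sin a 0.546 op 24.6 zax [ 0.076 -0.017 -0.997] yaw? F [0.4 3.8 2.1]
time_s: 18.85
t 18.85 a 0.714 r 81.5 g [ 29.1 -72.2 102.1] Ft 3.8 Frad -1.0 sin a 0.655 op 24.5 zax [ 0.076 -0.017 -0.997] yaw? F [0.2 3.2 2.3]
[[np.float64(0.2), np.float64(-3.9), np.float64(-3.2)], [np.float64(0.2), np.float64(-4.3), np.float64(-2.1)], [np.float64(0.2), np.float64(-4.2), np.float64(-2.4)], [np.float64(0.2), np.float64(-4.0), np.float64(-2.6)], [np.float64(0.2), np.float64(-3.9), np.float64(-2.8)]]
```

```bash
python3 -m creep '[{"linear":[0.2,-4.4,-2],"turn":0}]'|head -1;  python3 lev.py .06|head -1;python3 -m creep '[{"linear":[0.2,-4.2,-2.3],"turn":0}]' |head -1;  python3 lev.py .06
```

```text
time_s: 18.93
t 18.93 a 0.785 r 81.8 g [ 34.5 -72.2 100.2] Ft 3.8 Frad -2.1 sin a 0.707 op 24.6 zax [ 0.076 -0.018 -0.997] yaw? F [-0.3  2.5  3.5]
time_s: 19.02
t 19.02 a 0.853 r 82.2 g [ 39.7 -72.2  97.9] Ft 4.8 Frad -3.3 sin a 0.753 op 24.3 zax [ 0.076 -0.019 -0.997] yaw? F [-1.4  2.6  5.2]
[[np.float64(0.1), np.float64(-3.1), np.float64(-4.3)], [np.float64(0.2), np.float64(-4.0), np.float64(-2.7)], [np.float64(0.2), np.float64(-3.8), np.float64(-2.9)], [np.float64(0.2), np.float64(-3.6), np.float64(-3.1)], [np.float64(0.1), np.float64(-3.4), np.float64(-3.4)]]
```

```bash
python3 -m creep '[{"linear":[0.2,-4.1,-2.5],"turn":0}]'|head -1;  python3 lev.py .06|head -1;python3 -m creep '[{"linear":[0.2,-4,-2.8],"turn":0}]' |head -1;  python3 lev.py .06
```

```text
time_s: 19.1
t 19.10 a 0.919 r 82.6 g [ 44.6 -72.2  95.5] Ft 7.2 Frad -2.7 sin a 0.795 op 24.5 zax [ 0.076 -0.019 -0.997] yaw? F [-1.3  4.6  6.2]
time_s: 19.18
t 19.18 a 0.983 r 83.0 g [ 49.1 -72.2  92.9] Ft 9.1 Frad -3.2 sin a 0.832 op 24.5 zax [ 0.077 -0.019 -0.997] yaw? F [-1.9  5.3  7.9]
[[np.float64(0.1), np.float64(-2.0), np.float64(-5.4)], [np.float64(0.2), np.float64(-3.6), np.float64(-3.2)], [np.float64(0.1), np.float64(-3.4), np.float64(-3.4)], [np.float64(0.1), np.float64(-3.2), np.float64(-3.6)], [np.float64(0.1), np.float64(-3.0), np.float64(-3.8)]]
```

```bash
python3 -m creep '[{"linear":[0.2,-3.4,-3.7],"turn":0}]'|head -1;  python3 lev.py .06|head -1;python3 -m creep '[{"linear":[0.2,-3.1,-4],"turn":0}]' |head -1;  python3 lev.py .06
python3 - <<'E'
import numpy as np
from scipy.optimize import least_squares
P=np.array([(-19.8,104),(2,106.5),(18.3,104.8),(29.1,102.1),(34.5,100.2),(39.7,97.9),(44.6,95.5),(49.1,92.9)])
for r in(None,80):
    fn=lambda q:np.hypot(P[:,0]-q[0],P[:,1]-q[1])-(q[2] if r is None else r)
    o=least_squares(fn,[0,26,80]);print(o.x,fn(o.x).round(2))
    print((np.arctan2(P[:,0]-o.x[0],P[:,1]-o.x[1])+.349).round(3))
E
```

```text
time_s: 19.27
t 19.27 a 1.048 r 83.4 g [ 53.7 -72.1  89.8] Ft 11.0 Frad -8.1 sin a 0.867 op 24.4 zax [ 0.077 -0.021 -0.997] yaw? F [-3.4  3.1 13.3]
time_s: 19.35
t 19.35 a 1.113 r 83.9 g [ 58.  -72.1  86.6] Ft 10.6 Frad -5.8 sin a 0.897 op 24.6 zax [ 0.077 -0.022 -0.997] yaw? F [-3.2  3.5 11.5]
[[np.float64(0.0), np.float64(-0.7), np.float64(-6.2)], [np.float64(0.1), np.float64(-3.2), np.float64(-3.6)], [np.float64(0.1), np.float64(-2.9), np.float64(-3.8)], [np.float64(0.1), np.float64(-2.7), np.float64(-4.0)], [np.float64(0.1), np.float64(-2.5), np.float64(-4.1)]]
[ 1.19747839 15.13753451 91.32247297] [-0.01  0.04 -0.04  0.01  0.03 -0.04  0.01  0.01]
[0.117 0.358 0.537 0.659 0.722 0.784 0.844 0.901]
[ 3.16616593 26.75926351 80.        ] [ 0.58 -0.25 -0.51 -0.32 -0.15 -0.03  0.26  0.53]
[0.06  0.334 0.541 0.681 0.752 0.823 0.891 0.956]
```

```bash
python3 -m creep '[{"linear":[-0.1,3,2.6],"turn":0},{"linear":[-0.2,5.2,4.5],"turn":0},{"linear":[-0.2,5.6,4.1],"turn":0},{"linear":[-0.2,5.9,3.6],"turn":0},{"linear":[-0.2,6.2,3.1],"turn":0}]'|head -1;  python3 lev.py .06|head -1;python3 -m creep '[{"linear":[-0.2,6.5,2.6],"turn":0},{"linear":[-0.2,6.6,2],"turn":0},{"linear":[-0.2,6.7,1.6],"turn":0}]' |head -1;  python3 lev.py -.06
```

```text
time_s: 19.77
t 19.77 a 0.751 r 82.0 g [ 32.1 -72.2 101.5] Ft -4.4 Frad 10.6 sin a 0.683 op 24.9 zax [ 0.076 -0.021 -0.997] yaw? F [  4.    0.3 -11.5]
time_s: 20.02
t 20.02 a 0.480 r 81.2 g [ 10.6 -72.4 106.5] Ft -5.4 Frad 17.2 sin a 0.461 op 24.3 zax [ 0.075 -0.022 -0.997] yaw? F [  4.4  -3.  -17.7]
[[np.float64(-0.2), np.float64(4.9), np.float64(-0.7)], [np.float64(-0.2), np.float64(4.8), np.float64(0.2)], [np.float64(-0.2), np.float64(4.8), np.float64(-0.1)], [np.float64(-0.2), np.float64(4.8), np.float64(-0.4)], [np.float64(-0.2), np.float64(4.7), np.float64(-0.7)]]
```

```bash
python3 -m creep '[{"linear":[-0.2,4.8,-1.2],"turn":0},{"linear":[-0.2,4.8,-0.8],"turn":0},{"linear":[-0.2,4.8,-0.5],"turn":0},{"linear":[-0.2,4.8,-0.8],"turn":0},{"linear":[-0.2,4.7,-1],"turn":0}]'|head -1;  python3 lev.py -.05
```

```text
time_s: 20.43
t 20.43 a 0.202 r 80.3 g [-11.7 -72.4 105.4] Ft -3.8 Frad 5.5 sin a 0.201 op 24.6 zax [ 0.077 -0.031 -0.997] yaw? F [-0.7 -4.6 -4.9]
[[np.float64(-0.2), np.float64(3.9), np.float64(-1.0)], [np.float64(-0.2), np.float64(3.9), np.float64(-0.9)], [np.float64(-0.2), np.float64(3.8), np.float64(-1.1)], [np.float64(-0.2), np.float64(3.8), np.float64(-1.3)], [np.float64(-0.2), np.float64(3.7), np.float64(-1.5)]]
```

```bash
python3 -m creep '[{"linear":[-0.2,4,-1.2],"turn":0},{"linear":[-0.2,4,-1.2],"turn":0}]'|head -1;  python3 lev.py -.05|head -1
python3 -m creep '[{"linear":[-0.2,3.8,-1.2],"turn":0}]'|head -1;  python3 lev.py -.05|head -1;python3 -m creep '[{"linear":[-0.1,3,-1.2],"turn":0}]'|head -1;  python3 lev.py -.05|head -1
```

```text
time_s: 20.6
t 20.60 a 0.101 r 80.2 g [-19.7 -72.4 103.7] Ft -4.2 Frad 5.5 sin a 0.100 op 24.6 zax [ 0.077 -0.033 -0.996] yaw? F [-1.  -5.5 -4.3]
time_s: 20.68
t 20.68 a 0.051 r 80.1 g [-23.6 -72.4 102.6] Ft -4.2 Frad 5.9 sin a 0.051 op 24.8 zax [ 0.077 -0.034 -0.996] yaw? F [-0.8 -5.8 -4.5]
time_s: 20.77
t 20.77 a 0.036 r 80.2 g [-24.7 -72.3 102.3] Ft -19.3 Frad -2.0 sin a 0.036 op 24.6 zax [ 0.078 -0.038 -0.996] yaw? F [-10.  -18.2   7.8]
```

```bash
sed -i 's/^piv=.*/piv=(2.9,26.8)/' lev.py; python3 lev.py .08; python3 -m creep '[{"linear":[0.2,-4,1.5],"turn":0},{"linear":[0.2,-6,2],"turn":0},{"linear":[0.2,-6,1.5],"turn":0},{"linear":[0.2,-6,1],"turn":0},{"linear":[0.2,-6,0.6],"turn":0}]'|head -1;  python3 lev.py .08
```

```text
t 20.77 a -0.001 r 80.4 g [-24.7 -72.3 102.3] Ft -19.3 Frad -1.3 sin a -0.001 op 24.6 zax [ 0.078 -0.038 -0.996] yaw? F [-10.  -18.2   7.8]
[[np.float64(0.3), np.float64(-6.2), np.float64(1.6)], [np.float64(0.3), np.float64(-6.2), np.float64(1.5)], [np.float64(0.3), np.float64(-6.3), np.float64(1.0)], [np.float64(0.3), np.float64(-6.4), np.float64(0.4)], [np.float64(0.3), np.float64(-6.4), np.float64(-0.1)]]
time_s: 21.18
t 21.18 a 0.285 r 80.5 g [ -2.2 -72.4 107.1] Ft 3.9 Frad 3.1 sin a 0.282 op 24.6 zax [ 0.076 -0.027 -0.997] yaw? F [ 2.5  3.8 -3.4]
[[np.float64(0.3), np.float64(-6.4), np.float64(-0.3)], [np.float64(0.3), np.float64(-6.4), np.float64(-0.4)], [np.float64(0.3), np.float64(-6.3), np.float64(-0.9)], [np.float64(0.3), np.float64(-6.2), np.float64(-1.4)], [np.float64(0.3), np.float64(-6.1), np.float64(-1.9)]]
```

```bash
python3 -m creep '[{"linear":[0.2,-6.2,-0.2],"turn":0},{"linear":[0.2,-6,-0.7],"turn":0},{"linear":[0.2,-4,-0.8],"turn":0},{"linear":[0.1,-2.5,-0.8],"turn":0},{"linear":[0.1,-2.5,-0.9],"turn":0}]'|head -1;  python3 lev.py .03
```

```text
time_s: 21.6
t 21.60 a 0.579 r 81.0 g [ 21.4 -72.3 105.6] Ft 4.2 Frad -2.0 sin a 0.547 op 24.4 zax [ 0.077 -0.026 -0.997] yaw? F [-0.4  3.6  3. ]
[[np.float64(0.1), np.float64(-2.1), np.float64(-1.5)], [np.float64(0.1), np.float64(-2.3), np.float64(-0.7)], [np.float64(0.1), np.float64(-2.3), np.float64(-0.7)], [np.float64(0.1), np.float64(-2.3), np.float64(-0.8)], [np.float64(0.1), np.float64(-2.2), np.float64(-0.9)]]
```

```bash
python3 -m creep '[{"linear":[0.1,-2.4,-1],"turn":0},{"linear":[0.1,-2.4,-1],"turn":0}]'|head -1;  python3 lev.py .03|head -1;python3 -m creep '[{"linear":[0.1,-2.4,-1.1],"turn":0},{"linear":[0.1,-2.3,-1.2],"turn":0}]'|head -1;  python3 lev.py .03|head -1;python3 -m creep '[{"linear":[0.1,-2.3,-1.3],"turn":0}]'|head -1;  python3 lev.py .03|head -1;python3 -m creep '[{"linear":[0.1,-2.3,-1.4],"turn":0}]'|head -1;  python3 lev.py .03|head -1;python3 -m creep '[{"linear":[0.1,-2.2,-1.5],"turn":0}]'|head -1;  python3 lev.py .03
```

```text
time_s: 21.77
t 21.77 a 0.655 r 81.2 g [ 27.4 -72.3 104.3] Ft 5.1 Frad -3.0 sin a 0.610 op 24.5 zax [ 0.078 -0.027 -0.997] yaw? F [-0.2  4.   4.4]
time_s: 21.93
t 21.93 a 0.731 r 81.5 g [ 33.2 -72.3 102.4] Ft 3.9 Frad -5.1 sin a 0.667 op 24.5 zax [ 0.078 -0.028 -0.997] yaw? F [-1.4  1.6  6.2]
time_s: 22.02
t 22.02 a 0.769 r 81.6 g [ 36.2 -72.3 101.4] Ft 2.7 Frad -3.7 sin a 0.695 op 24.2 zax [ 0.079 -0.029 -0.996] yaw? F [-0.9  1.   4.5]
time_s: 22.1
t 22.10 a 0.808 r 81.9 g [ 39.2 -72.2 100.2] Ft 4.0 Frad -2.8 sin a 0.723 op 24.7 zax [ 0.079 -0.03  -0.996] yaw? F [-1.3  2.3  4.3]
time_s: 22.18
t 22.18 a 0.847 r 82.1 g [ 42.1 -72.2  98.9] Ft 5.0 Frad -4.6 sin a 0.749 op 24.2 zax [ 0.079 -0.031 -0.996] yaw? F [-0.8  2.1  6.4]
[[np.float64(0.0), np.float64(-1.1), np.float64(-3.0)], [np.float64(0.1), np.float64(-2.1), np.float64(-1.2)], [np.float64(0.1), np.float64(-2.0), np.float64(-1.3)], [np.float64(0.1), np.float64(-2.0), np.float64(-1.4)], [np.float64(0.1), np.float64(-1.9), np.float64(-1.4)]]
```

```bash
python3 -m creep '[{"linear":[0.1,-2,-2],"turn":0}]'|head -1;  python3 lev.py .03|head -1;python3 -m creep '[{"linear":[0.1,-2,-2],"turn":0}]'|head -1;  python3 lev.py .03|head -1;python3 -m creep '[{"linear":[0.1,-2,-2],"turn":0}]'|head -1;  python3 lev.py .03|head -1;python3 -m creep '[{"linear":[0.1,-2,-2.2],"turn":0}]'|head -1;  python3 lev.py .03|head -1;python3 -m creep '[{"linear":[0.1,-1.9,-2.3],"turn":0}]'|head -1;  python3 lev.py .03|head -1;python3 -m creep '[{"linear":[0.1,-1.9,-2.4],"turn":0}]'|head -1;  python3 lev.py .03
```

```text
time_s: 22.27
t 22.27 a 0.888 r 82.3 g [ 45.1 -72.2  97.5] Ft 7.2 Frad -8.1 sin a 0.776 op 24.4 zax [ 0.079 -0.033 -0.996] yaw? F [-2.4  1.9 10.7]
time_s: 22.35
t 22.35 a 0.926 r 82.5 g [ 48.  -72.2  96. ] Ft 6.9 Frad -5.6 sin a 0.799 op 24.2 zax [ 0.08  -0.034 -0.996] yaw? F [-2.4  2.6  8.5]
time_s: 22.43
t 22.43 a 0.964 r 82.9 g [ 50.7 -72.2  94.5] Ft 8.2 Frad -5.7 sin a 0.821 op 23.9 zax [ 0.08  -0.035 -0.996] yaw? F [-2.   3.4  9.4]
time_s: 22.52
t 22.52 a 1.001 r 83.2 g [ 53.4 -72.1  92.9] Ft 8.1 Frad -6.6 sin a 0.842 op 24.0 zax [ 0.08  -0.036 -0.996] yaw? F [-3.6  2.3 10.2]
time_s: 22.6
t 22.60 a 1.038 r 83.8 g [ 56.2 -72.1  91.5] Ft 9.7 Frad -6.0 sin a 0.862 op 23.6 zax [ 0.081 -0.037 -0.996] yaw? F [-4.2  3.5 10.8]
time_s: 22.68
t 22.68 a 1.076 r 84.4 g [ 59.  -72.1  89.9] Ft 9.1 Frad -5.8 sin a 0.880 op 23.0 zax [ 0.081 -0.039 -0.996] yaw? F [-2.8  2.8 10.3]
[[np.float64(-0.0), np.float64(1.2), np.float64(-4.9)], [np.float64(0.1), np.float64(-1.7), np.float64(-1.7)], [np.float64(0.1), np.float64(-1.7), np.float64(-1.7)], [np.float64(0.1), np.float64(-1.6), np.float64(-1.8)], [np.float64(0.1), np.float64(-1.6), np.float64(-1.8)]]
```

```bash
python3 -m creep '[{"linear":[0,-0.5,-4],"turn":0},{"linear":[0.1,-1.5,-4],"turn":0}]'|head -1;  python3 lev.py .06;python3 -m creep '[{"linear":[0.1,-2.5,-4.5],"turn":0},{"linear":[0.1,-2.5,-4.5],"turn":0}]'|head -1;  python3 lev.py .06
```

```text
time_s: 22.85
t 22.85 a 1.173 r 86.3 g [ 66.2 -71.8  85.4] Ft 10.0 Frad -10.3 sin a 0.922 op 20.8 zax [ 0.083 -0.048 -0.995] yaw? F [-7.6 -1.1 14.3]
[[np.float64(-0.1), np.float64(1.5), np.float64(-7.9)], [np.float64(0.1), np.float64(-2.9), np.float64(-3.8)], [np.float64(0.1), np.float64(-2.7), np.float64(-4.0)], [np.float64(0.1), np.float64(-2.5), np.float64(-4.1)], [np.float64(0.1), np.float64(-2.2), np.float64(-4.3)]]
time_s: 23.02
t 23.02 a 1.301 r 90.2 g [ 76.4 -71.2  79.1] Ft 0.4 Frad -0.2 sin a 0.964 op 3.9 zax [ 0.086 -0.057 -0.995] yaw? F [0.3 0.1 0.5]
[[np.float64(-0.2), np.float64(5.6), np.float64(-9.9)], [np.float64(0.1), np.float64(-2.4), np.float64(-4.1)], [np.float64(0.1), np.float64(-2.2), np.float64(-4.3)], [np.float64(0.1), np.float64(-1.9), np.float64(-4.4)], [np.float64(0.1), np.float64(-1.6), np.float64(-4.5)]]
```

```bash
python3 -m creep '[{"linear":[0,0,2],"turn":0},{"linear":[0,-1,5],"turn":0},{"linear":[0,-1,10],"turn":0},{"linear":[0,0,15],"turn":0},{"linear":[0,0,15],"turn":0}]'; python3 -m creep '[{"linear":[0,0,12],"turn":0},{"linear":[0,0,5],"turn":0},{"linear":[0,0,0],"turn":0}]'; python3 st.py
python3 - <<'E'
from h import *
from station import *
for n,(a,b,x,y),s in (("scene",(205,325,235,410),4.5),):
    c=capture(n);np.savez("scene2.npz",**c)
    im=cv2.resize(c["color"][a:b,x:y,::-1],None,fx=s,fy=s,interpolation=cv2.INTER_CUBIC);cv2.imwrite("pics/scene2z.png",im)
E
```

```text
time_s: 23.43
ee_pos: [507.4, -395.0, 104.9]
tcp_rot: [0.999, 0.025, 0.039, 0.028]
contact_force: [0.1, -0.0, -0.1]
opening: 0.8
time_s: 23.68
ee_pos: [509.3, -396.3, 127.8]
tcp_rot: [0.998, 0.025, 0.042, 0.03]
contact_force: [0.6, -0.6, 0.7]
opening: 0.5
t 23.68 ee [ 509.3 -396.3  127.8] fx [ 80.7 -70.4 127.8] yaw 3.01 zax [ 0.0844 -0.0576 -0.9948] q [-0.779  0.466  1.601  0.022  0.974 -0.841]
F [ 0.6 -0.6  0.7] Ffx 0.6 0.5 T [-0.07  0.08  0.05] op 0.5 qd [ 0.001 -0.011 -0.007  0.     0.001  0.002]
```

View pics/scene2z.png

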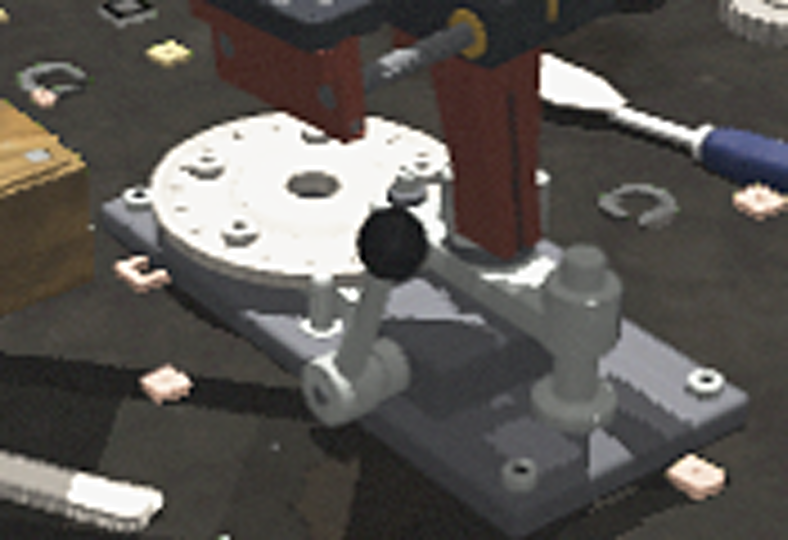

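Run:
```python
from h import *
for n,u,v in(("scene0.npz",245+282/4.8,215+148/4.8),("scene2.npz",322.1-.4,259-.4)):
    c=load(n)
    best=min(((np.linalg.norm(proj(c,fx(2.9+80*np.sin(a-.349),-72,26.8+80*np.cos(a-.349)))[0]-[u,v]),a,proj(c,fx(2.9+80*np.sin(a-.349),-72,26.8+80*np.cos(a-.349)))[0].round(1)) for a in np.arange(-.1,1.6,.01)),key=lambda q:q[0])
    print(n,u,v,best)
    W=cloud(c);yy,xx=np.mgrid[0:420,0:560];m=(xx-u)**2+(yy-v)**2<5**2
    P=W[m];P=P[~np.isnan(P[:,0])];d=P-c["eye"];cen=np.median(P,0);ray=(cen-c["eye"])/np.linalg.norm(cen-c["eye"]);k=cen+ray*9
    print(tofx(k).round(1), "a", np.arctan2(tofx(k)[0]-2.9,k[2]-26.8)+.349)
```

```text
scene0.npz 303.75 245.83333333333334 (np.float64(0.5111961396886139), np.float64(0.11999999999999988), array([303.9, 245.3]))
[-14.5 -73.4 104.5] a 0.12818056204068806
scene2.npz 321.70000000000005 258.6 (np.float64(0.1496402083181496), np.float64(0.6999999999999996), array([321.6, 258.5]))
[ 32.1 -72.6 103.3] a 0.7131960536115206
```

```bash
python3 -m creep '[{"linear":[-1,8,2],"turn":0},{"linear":[-1.2,16,1],"turn":0},{"linear":[-1.5,20,0],"turn":0},{"linear":[-1.2,16,0],"turn":0},{"linear":[-1,10,0],"turn":0}]'; python3 -m creep '[{"linear":[-0.5,4,0],"turn":0},{"linear":[0,0,0],"turn":0},{"linear":[0,0,0],"turn":0}]'; python3 st.py
```

```text
time_s: 24.15
ee_pos: [501.0, -320.9, 128.0]
tcp_rot: [0.999, 0.024, 0.04, 0.028]
contact_force: [0.1, 0.7, -0.4]
opening: 0.5
time_s: 24.4
ee_pos: [498.9, -311.3, 127.0]
tcp_rot: [0.999, 0.026, 0.039, 0.027]
contact_force: [0.7, -0.5, 1.2]
opening: 0.5
t 24.4 ee [ 498.9 -311.3  127. ] fx [ -4.6 -77.3 127. ] yaw 3.06 zax [ 0.0784 -0.052  -0.9956] q [-0.681  0.399  1.724  0.011  0.925 -0.739]
F [ 0.7 -0.5  1.2] Ffx 0.6 0.6 T [-0.02  0.1   0.02] op 0.5 qd [ 0.011 -0.005  0.01  -0.003 -0.004  0.002]
```

```bash
python3 -m creep '[{"linear":[2.5,0,-5],"turn":0},{"linear":[2,0,-6],"turn":0},{"linear":[1,0,-6],"turn":0},{"linear":[0,0,-3],"turn":0},{"linear":[0,0,0],"turn":0}]'; python3 st.py
```

```text
time_s: 24.82
ee_pos: [506.1, -313.9, 104.7]
tcp_rot: [0.999, 0.025, 0.039, 0.028]
contact_force: [0.6, 0.1, 1.2]
opening: 0.5
t 24.82 ee [ 506.1 -313.9  104.7] fx [ -1.7 -70.2 104.7] yaw 3.0 zax [ 0.0797 -0.0538 -0.9954] q [-0.676  0.437  1.729  0.01   0.88  -0.733]
F [0.6 0.1 1.2] Ffx -0.1 0.6 T [-0.06  0.05 -0.04] op 0.5 qd [-0.007  0.014 -0.006 -0.001 -0.003  0.001]
```

```bash
cat > push.py <<'E'
from h import *
for a in np.arange(.7,1.71,.1):
    t=a-.349;bx,bz=2.9+80*np.sin(t),26.8+80*np.cos(t)
    print(round(a,2),"TCP f %.1f z %.1f  ball %.1f %.1f"%(bx-13*np.cos(t)-10,bz+13*np.sin(t),bx,bz))
E
python3 push.py
python3 -m creep '[{"linear":[0,-3,0.5],"turn":0},{"linear":[0,-3,0.5],"turn":0},{"linear":[0,-3,0.5],"turn":0}]'; python3 st.py
```

```text
0.7 TCP f 8.2 z 106.4  ball 30.4 101.9
0.8 TCP f 16.1 z 104.5  ball 37.8 98.8
0.9 TCP f 23.7 z 101.8  ball 44.8 95.0
1.0 TCP f 31.0 z 98.3  ball 51.4 90.4
1.1 TCP f 38.0 z 94.2  ball 57.5 85.3
1.2 TCP f 44.5 z 89.3  ball 63.1 79.5
1.3 TCP f 50.5 z 83.9  ball 68.0 73.3
1.4 TCP f 55.9 z 77.8  ball 72.3 66.5
1.5 TCP f 60.7 z 71.3  ball 76.0 59.4
1.6 TCP f 64.8 z 64.3  ball 78.8 51.9
1.7 TCP f 68.1 z 56.9  ball 81.0 44.2
time_s: 25.07
ee_pos: [505.3, -322.9, 105.0]
tcp_rot: [0.999, 0.025, 0.038, 0.027]
contact_force: [0.2, 3.1, 0.3]
opening: 0.2
t 25.07 ee [ 505.3 -322.9  105. ] fx [  7.2 -71.4 105. ] yaw 2.97 zax [ 0.0775 -0.0515 -0.9957] q [-0.69   0.442  1.717  0.012  0.889 -0.747]
F [0.2 3.1 0.3] Ffx -3.0 0.4 T [0.42 0.1  0.03] op 0.2 qd [-0.056  0.019 -0.051  0.012  0.044 -0.059]
```

```bash
python3 -m creep '[{"linear":[0.2,-3.9,-0.5],"turn":0}]'|head -1; python3 st.py; python3 -m creep '[{"linear":[0.2,-3.9,-0.9],"turn":0}]'|head -1; python3 st.py; python3 -m creep '[{"linear":[0.2,-3.9,-1.2],"turn":0}]'|head -1; python3 st.py
```

```text
time_s: 25.15
t 25.15 ee [ 505.2 -326.5  104.4] fx [ 10.8 -71.6 104.4] yaw 2.94 zax [ 0.077  -0.0501 -0.9958] q [-0.695  0.446  1.712  0.014  0.892 -0.753]
F [-0.7  3.2  0.1] Ffx -3.3 -0.6 T [0.45 0.07 0.04] op 0.3 qd [-0.068  0.047 -0.059  0.014  0.026 -0.075]
time_s: 25.23
t 25.23 ee [ 505.2 -330.1  103.5] fx [ 14.4 -71.8 103.5] yaw 2.93 zax [ 0.0767 -0.049  -0.9959] q [-0.701  0.45   1.708  0.015  0.894 -0.759]
F [0.2 4.2 0.1] Ffx -4.1 0.3 T [ 0.69 -0.07  0.05] op 0.1 qd [-0.062  0.046 -0.052  0.023  0.017 -0.072]
time_s: 25.32
t 25.32 ee [ 505.3 -333.6  102.2] fx [ 18.  -71.8 102.2] yaw 2.9 zax [ 0.0766 -0.0476 -0.9959] q [-0.706  0.454  1.704  0.017  0.894 -0.765]
F [1.2 4.8 1.1] Ffx -4.8 1.4 T [ 0.88 -0.08  0.09] op 0.5 qd [-0.062  0.055 -0.05   0.021  0.011 -0.071]
```

```bash
python3 -m creep '[{"linear":[0.1,-3.9,-1.2],"turn":0}]'|head -1; python3 st.py; python3 -m creep '[{"linear":[0.1,-3.8,-1.4],"turn":0}]'|head -1; python3 st.py; python3 -m creep '[{"linear":[0.1,-3.8,-1.6],"turn":0}]'|head -1; python3 st.py;python3 -m creep '[{"linear":[0.1,-3.7,-1.8],"turn":0}]'|head -1; python3 st.py
```

```text
time_s: 25.4
t 25.4 ee [ 505.5 -337.1  101. ] fx [ 21.4 -71.8 101. ] yaw 2.87 zax [ 0.0767 -0.0461 -0.996 ] q [-0.711  0.459  1.7    0.019  0.895 -0.771]
F [1.3 6.6 1.3] Ffx -6.6 1.5 T [ 1.08 -0.14  0.06] op 0.6 qd [-0.064  0.05  -0.051  0.029  0.011 -0.072]
time_s: 25.48
t 25.48 ee [ 505.6 -340.3   99.5] fx [ 24.6 -71.8  99.5] yaw 2.84 zax [ 0.0768 -0.0444 -0.9961] q [-0.716  0.463  1.696  0.022  0.896 -0.777]
F [0.8 6.3 3.3] Ffx -6.3 1.0 T [ 1.06 -0.09  0.06] op 0.5 qd [-0.058  0.054 -0.047  0.029  0.006 -0.071]
time_s: 25.57
t 25.57 ee [ 505.8 -343.4   98. ] fx [ 27.8 -71.8  98. ] yaw 2.82 zax [ 0.0769 -0.0427 -0.9961] q [-0.721  0.468  1.692  0.024  0.896 -0.783]
F [0.8 6.7 5.4] Ffx -6.6 1.1 T [0.98 0.08 0.1 ] op 0.6 qd [-0.059  0.054 -0.046  0.024  0.008 -0.07 ]
time_s: 25.65
t 25.65 ee [ 505.9 -346.5   96.4] fx [ 30.9 -71.8  96.4] yaw 2.8 zax [ 0.0769 -0.041  -0.9962] q [-0.726  0.472  1.688  0.026  0.896 -0.789]
F [-0.8  6.5  5. ] Ffx -6.5 -0.5 T [1.06 0.05 0.09] op 0.9 qd [-0.058  0.056 -0.045  0.027  0.001 -0.067]
```

```bash
python3 -m creep '[{"linear":[0.1,-4,-1.5],"turn":0},{"linear":[0.1,-4,-2.2],"turn":0}]'|head -1; python3 st.py; python3 -m creep '[{"linear":[0.1,-3.8,-2.8],"turn":0},{"linear":[0.1,-3.7,-3],"turn":0}]'|head -1; python3 st.py
```

```text
time_s: 25.82
t 25.82 ee [ 506.  -352.5   92.8] fx [ 36.8 -71.9  92.8] yaw 2.74 zax [ 0.0768 -0.0364 -0.9964] q [-0.736  0.482  1.68   0.031  0.897 -0.801]
F [1.8 7.1 4.3] Ffx -7.0 2.1 T [ 1.17 -0.1   0.08] op 0.7 qd [-0.056  0.067 -0.043  0.03  -0.005 -0.073]
time_s: 25.98
t 25.98 ee [ 506.4 -359.    87.8] fx [ 43.3 -71.8  87.8] yaw 2.73 zax [ 0.0772 -0.0339 -0.9964] q [-0.745  0.494  1.674  0.035  0.894 -0.812]
F [-0.9  5.4  5. ] Ffx -5.4 -0.7 T [0.87 0.12 0.09] op 0.5 qd [-0.054  0.072 -0.037  0.022 -0.026 -0.068]
```

```bash
python3 -m creep '[{"linear":[0.1,-3.4,-2.6],"turn":0},{"linear":[0.1,-3.4,-2.8],"turn":0}]'|head -1; python3 st.py; python3 -m creep '[{"linear":[0.1,-3,-3.2],"turn":0},{"linear":[0.1,-2.8,-3.6],"turn":0}]'|head -1; python3 st.py
```

```text
time_s: 26.15
t 26.15 ee [ 506.6 -364.7   82.9] fx [ 49.1 -71.8  82.9] yaw 2.7 zax [ 0.0773 -0.0311 -0.9965] q [-0.753  0.505  1.668  0.039  0.891 -0.822]
F [0.3 6.4 5. ] Ffx -6.4 0.6 T [0.98 0.09 0.11] op 0.5 qd [-0.049  0.07  -0.032  0.021 -0.023 -0.062]
time_s: 26.32
t 26.32 ee [ 506.9 -370.2   76.7] fx [ 54.5 -71.8  76.7] yaw 2.69 zax [ 0.0777 -0.0297 -0.9965] q [-0.76   0.518  1.664  0.041  0.883 -0.831]
F [0.2 4.5 5. ] Ffx -4.5 0.4 T [0.64 0.06 0.09] op -0.1 qd [-0.042  0.077 -0.021  0.013 -0.058 -0.051]
```

```bash
python3 -m creep '[{"linear":[0.1,-2.6,-3.5],"turn":0},{"linear":[0.1,-2.4,-3.7],"turn":0}]'|head -1; python3 st.py; python3 -m creep '[{"linear":[0.1,-2.2,-4],"turn":0},{"linear":[0.1,-2,-4],"turn":0}]'|head -1; python3 st.py
```

```text
time_s: 26.48
t 26.48 ee [ 507.  -375.6   69.5] fx [ 59.9 -71.8  69.5] yaw 2.69 zax [ 0.0778 -0.0294 -0.9965] q [-0.767  0.531  1.662  0.043  0.873 -0.839]
F [-0.4  4.   2.1] Ffx -4.0 -0.2 T [0.44 0.05 0.06] op 0.5 qd [-0.038  0.084 -0.014  0.007 -0.072 -0.042]
time_s: 26.65
t 26.65 ee [ 507.4 -381.5   60.9] fx [ 65.8 -71.7  60.9] yaw 2.71 zax [ 0.0784 -0.0314 -0.9964] q [-0.773  0.546  1.66   0.043  0.857 -0.845]
F [ 0.1  0.8 -0.2] Ffx -0.8 0.2 T [ 0.02  0.14 -0.  ] op 0.6 qd [-0.034  0.092 -0.009 -0.003 -0.096 -0.038]
```

```bash
python3 -m creep '[{"linear":[0,-0.5,-1.5],"turn":0},{"linear":[0,-0.5,-1.5],"turn":0}]'|head -1; python3 st.py
```

```text
time_s: 26.82
t 26.82 ee [ 507.7 -382.3   58.9] fx [ 66.7 -71.5  58.9] yaw 2.65 zax [ 0.0788 -0.0299 -0.9964] q [-0.774  0.55   1.659  0.045  0.855 -0.847]
F [-5.9 13.1 31.9] Ffx -13.3 -5.3 T [1.84 0.79 0.11] op 0.4 qd [-0.007  0.008 -0.005  0.016  0.006 -0.011]
```

```bash
python3 -m creep '[{"linear":[0,1,3],"turn":0},{"linear":[0,2,8],"turn":0},{"linear":[0,2,16],"turn":0},{"linear":[0,0,24],"turn":0},{"linear":[0,0,30],"turn":0}]'|head -2; python3 -m creep '[{"linear":[-5,15,30],"turn":0},{"linear":[-10,25,20],"turn":0},{"linear":[-15,30,10],"turn":0},{"linear":[-20,30,5],"turn":0},{"linear":[-20,20,0],"turn":0}]'; python3 -m creep '[{"linear":[-10,10,0],"turn":0},{"linear":[-5,0,0],"turn":0},{"linear":[0,0,0],"turn":0}]'
python3 - <<'E'
from h import *
from station import *
for n,(a,b,x,y),s in (("scene",(205,325,235,410),4.5),("top",(170,290,285,445),5)):
    c=capture(n);np.savez(n+"3.npz",**c)
    im=cv2.resize(c["color"][a:b,x:y,::-1],None,fx=s,fy=s,interpolation=cv2.INTER_CUBIC);cv2.imwrite(f"pics/{n}3z.png",im)
E
```

```text
time_s: 27.23
ee_pos: [504.8, -377.3, 136.8]
time_s: 27.65
ee_pos: [441.5, -266.4, 213.7]
tcp_rot: [0.999, 0.021, 0.044, 0.025]
contact_force: [0.5, 0.2, 0.6]
opening: 0.3
time_s: 27.9
ee_pos: [422.6, -253.0, 215.6]
tcp_rot: [0.998, 0.022, 0.044, 0.026]
contact_force: [0.1, -0.1, -0.5]
opening: 0.5
```

View pics/scene3z.png

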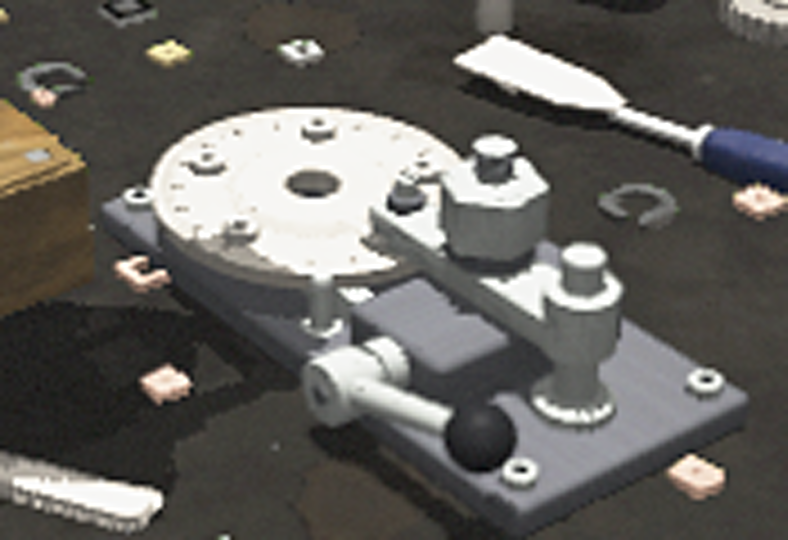

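View pics/top3z.png

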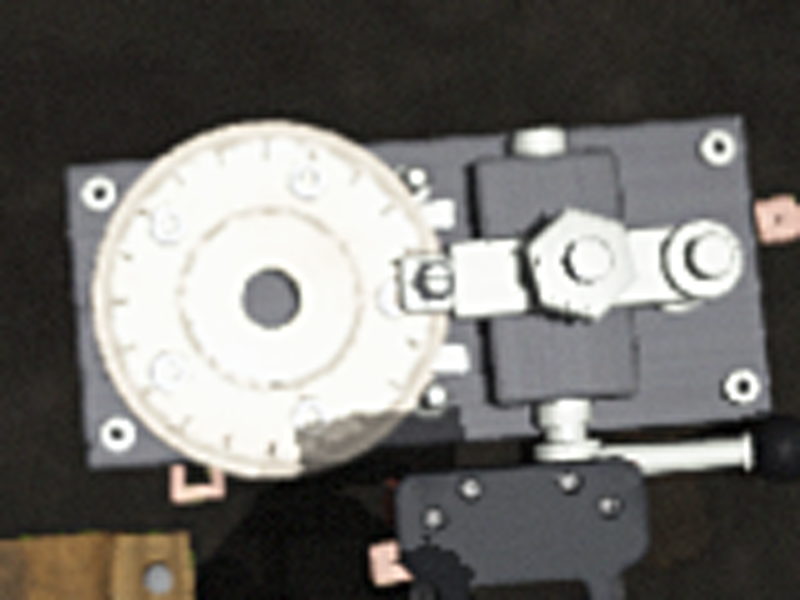

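```bash
python3 - <<'E'
from h import *
c=load("top3.npz")
p=lambda u,v,z: tofx(raypt(c,(285+u/5-.4,170+v/5-.4),z)).round(1)
print("hole",p(271,298,37),"pins",p(414,180,40),p(432,397,40))
u=np.array([(92,298),(271,122),(271,478)],float)
W=cloud(c);m=(W[...,2]>31)&(W[...,2]<44)&(W[...,1]>-262)&(W[...,1]<-110)&(W[...,0]>480)&(W[...,0]<680)
m=cv2.morphologyEx(m.astype(np.uint8),cv2.MORPH_OPEN,np.ones((5,5)))
h=cv2.minEnclosingCircle(cv2.convexHull(W[m>0][:,:2].astype(np.float32)));print(h,tofx([*h[0],0]))
c=load("scene3.npz");u,v=235+480/4.5-.4,205+437/4.5-.4
print("lever a",min((np.linalg.norm(proj(c,fx(2.9+80*np.sin(a-.349),-72,26.8+80*np.cos(a-.349)))[0]-[u,v]),a) for a in np.arange(1,1.9,.01)))
E
python3 -m creep '[{"linear":[0,0,0],"turn":0}]'|head -4
```

```text
hole [-109.7   -0.8   37. ] pins [-51.7  40.1  40. ] [-52.1 -43.   40. ]
((571.7327270507812, -203.8050994873047), 68.14063262939453) [-1.08987807e+02 -1.13555621e-02  0.00000000e+00]
lever a (np.float64(0.3096758339575536), np.float64(1.6500000000000006))
time_s: 28.08
ee_pos: [424.7, -255.1, 215.6]
tcp_rot: [0.998, 0.021, 0.045, 0.026]
contact_force: [1.1, -0.7, 0.1]
```

Camera checks agree: the plate is centred on the seat within about 1 mm, the lever reads 1.65 rad and the robot is clear of everything. I'm handing the job in.

```bash
python3 -c "
from station import *
print(sign_off())"
```

```text
the job is handed in; nothing more can be done
None
```

The plate is clamped and the job is handed in at about 28 s. I slid the plate home with 4–12 N, tightened the nut by about 1.47 rad, probed the lever and then closed it fully onto its stop.

- **Plate:** after clamping, the cameras put its centre within about 1 mm of the seat. I saw no gap at either pin.
- **Bite angle:** three passes of the lever gave about 0.78–0.82 rad, against the wanted 0.75–0.90. The force model leaves a few hundredths of a radian of doubt. Single force readings fitted anywhere from about 0.75 to 0.87. I left the nut as set, and did not measure the clamping force directly.
- **Lever:** the last picture shows it at 1.65 rad, still on its stop after the tool had withdrawn. I pressed it onto the stop with about 35 N.

Two things did not go as planned. On the second probe the ball slipped out of the grip and the lever sprang back to about 0.70 rad, so I closed it by pushing the ball with the shut fingers instead. The tool also picked up a tilt of about 5 degrees during the faster moves. I noticed no harm from it, though it may have helped the ball slip.

I did not touch the feeler gauge, scraper, piston pin or valve spring, but I made no separate check of their positions at the end.

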